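# Unload the cup cores and the bracket mould

### The job

Demould the morning's castings: lift every white cup off its blue core without dragging the core out of its seat (they stick, so work each cup loose with a to-and-fro twist), take the red keeper bar off the green mould and lift every white bracket out of its cavity. Leave all the castings on the dark curing board, cups standing mouth down and brackets lying flat with the rib up, then lay the keeper bar back in the mould's two saddles, centred end to end. Leave the cores in their seats and everything else on the bench where it is.

Things in the scene. Friction and masses are not known exactly. Their poses are not given: they have to be found in the camera images.
- coreplate: FIXED aluminium plate 100 (x) x 330 (y) x 16 mm with three square seats (recesses 73 x 73 mm, 10 mm deep, floor 6 mm above the bench) in a row at its own y = -105, 0 and +105 mm. Origin: centre of its underside, on the bench. Stands left or right of the curing board.
- mould: FIXED green open mould block 140 (x) x 230 (y) x 24 mm, on the other side of the curing board from the core plate. Two cavities, 113 mm along its x, 39 mm along its y, 12 mm deep, centred at its own y = -45 and +45 mm. Origin: centre of the underside, on the bench. The strip of bench 90 to 130 mm from its origin towards its +x (far side) is free for parking the bar.
- saddles (a point): point midway between the mould's two dark steel saddles, 12 mm above their slot floors, which lie 48 mm above the bench; axes as the mould's. The saddles stand at y = -102 and +102 mm from here, 16 mm long each; their slots run along y, 29 mm wide between cheeks that rise to the level of this point. The bar's centre belongs here.
- board: FIXED dark wooden curing board, 260 (x) x 240 (y) x 6 mm, in the middle; empty at the start. Origin: centre of its underside, on the bench; its top is 6 mm higher.
- bar: red keeper bar, loose, 24 x 24 mm square and 236 mm (y) long, 0.25 kg; lies in the mould's two saddles across both cavities, 4 mm above the bracket ribs, so it must come off before a bracket can be lifted out. Grasp it across its 24 mm, at the middle of its length. Origin: its centre. Any of its faces may be up, either end left.
- cup1: white cast cup, mouth DOWN over core1: 60 mm across, 85 mm high, 0.12 kg. Origin: centre of the mouth, z towards the crown; rim 20 mm above the bench. May be absent (None). It sticks: a straight pull, even a slow one, lifts the 0.35 kg core too. Turned to and fro by 0.5 rad while raised 2 mm a swing, it leaves the core; unstuck after 18 mm, clear of the post after 75.
- core1: blue loose core in the plate's seat at own y = -105 mm: square foot 70 x 70 x 14 mm, 10 mm deep in the seat, which stops it turning; round post on it 42 mm across, 70 mm tall, with four sprung rubber buttons 12 mm above the foot that grip the cup's inside. Origin: centre of the foot's underside, 6 mm above the bench when seated.
- cup2: white cast cup, mouth DOWN over core2: 60 mm across, 85 mm high, 0.12 kg. Origin: centre of the mouth, z towards the crown; rim 20 mm above the bench. May be absent (None). It sticks: a straight pull, even a slow one, lifts the 0.35 kg core too. Turned to and fro by 0.5 rad while raised 2 mm a swing, it leaves the core; unstuck after 18 mm, clear of the post after 75.
- core2: blue loose core in the plate's seat at own y = 0 mm: square foot 70 x 70 x 14 mm, 10 mm deep in the seat, which stops it turning; round post on it 42 mm across, 70 mm tall, with four sprung rubber buttons 12 mm above the foot that grip the cup's inside. Origin: centre of the foot's underside, 6 mm above the bench when seated.
- cup3: white cast cup, mouth DOWN over core3: 60 mm across, 85 mm high, 0.12 kg. Origin: centre of the mouth, z towards the crown; rim 20 mm above the bench. May be absent (None). It sticks: a straight pull, even a slow one, lifts the 0.35 kg core too. Turned to and fro by 0.5 rad while raised 2 mm a swing, it leaves the core; unstuck after 18 mm, clear of the post after 75.
- core3: blue loose core in the plate's seat at own y = 105 mm: square foot 70 x 70 x 14 mm, 10 mm deep in the seat, which stops it turning; round post on it 42 mm across, 70 mm tall, with four sprung rubber buttons 12 mm above the foot that grip the cup's inside. Origin: centre of the foot's underside, 6 mm above the bench when seated.
- bracket1: white cast bracket in the mould cavity at own y = -45 mm: base plate 110 (x) x 36 (y) x 12 mm, on it a rib 96 (x) x 14 (y) x 20 mm along its middle (32 mm high in all), 0.12 kg. In the cavity the plate is flush with the mould's face, 24 mm above the bench: grasp it across the 14 mm rib. Origin: centre of the underside. May be absent (None).
- bracket2: white cast bracket in the mould cavity at own y = 45 mm: base plate 110 (x) x 36 (y) x 12 mm, on it a rib 96 (x) x 14 (y) x 20 mm along its middle (32 mm high in all), 0.12 kg. In the cavity the plate is flush with the mould's face, 24 mm above the bench: grasp it across the 14 mm rib. Origin: centre of the underside. May be absent (None).
- paintcan: bystander: red paint can, 72 mm across, 100 mm tall, upright; origin at its foot
- mug: bystander: blue mug 80 mm across, 90 mm tall; origin at its foot
- tape: bystander: yellow roll of tape lying flat, 100 mm across, 40 mm high; origin at the centre of its underside
- woodblock: bystander: brown wood block 100 x 60 x 35 mm; origin at the centre of its underside
- brush: bystander: brush lying on the bench near the robot; origin within it
- jar: bystander: amber jar 64 mm across, 80 mm tall; origin at its foot
Not all that is in view belongs to the job. Leave any brown, turquoise or yellow look-alike of the cup1 alone.

How it is judged (in metres and radians):
At the end, for the whole second after the job is handed in: All cups present stand mouth down and all brackets present lie rib up (0.12 rad), at rest on the curing board, origins 10 mm or more inside its edges; all cores seated (4 mm, 0.06 rad); the bar rests in both saddles (8 mm across, 20 mm along, 0.08 rad, centre 56 to 65 mm up) (x of cup1 in the frame of board between -0.12 and 0.12 m and y of cup1 in the frame of board between -0.11 and 0.11 m and z of cup1 in the frame of board between 0 and 0.012 m and angle between each of cup1, cup2, cup3, bracket1, bracket2's own z axis and vertical below 0.12 rad and linear speed of each of cup1, cup2, cup3, bracket1, bracket2, bar below 0.02 m/s and x of cup2 in the frame of board between -0.12 and 0.12 m and y of cup2 in the frame of board between -0.11 and 0.11 m and z of cup2 in the frame of board between 0 and 0.012 m and x of cup3 in the frame of board between -0.12 and 0.12 m and y of cup3 in the frame of board between -0.11 and 0.11 m and z of cup3 in the frame of board between 0 and 0.012 m and x of bracket1 in the frame of board between -0.12 and 0.12 m and y of bracket1 in the frame of board between -0.11 and 0.11 m and z of bracket1 in the frame of board between 0 and 0.012 m and x of bracket2 in the frame of board between -0.12 and 0.12 m and y of bracket2 in the frame of board between -0.11 and 0.11 m and z of bracket2 in the frame of board between 0 and 0.012 m and z of each of core1, core2, core3 in the frame of coreplate below 0.01 m and angle between each of core1, core2, core3's own z axis and vertical below 0.06 rad and z of bar in the frame of saddles between -0.004 and 0.005 m and x of bar in the frame of saddles between -0.008 and 0.008 m and y of bar in the frame of saddles between -0.02 and 0.02 m and angle between the y axis of bar and the y axis of saddles, either way round below 0.08 rad); the robot touches nothing.
It fails at once if a core is dragged up out of its seat (raised more than 15 mm) or tipped over (z of any of core1, core2, core3 in the frame of coreplate above 0.021 m or angle between any of core1, core2, core3's own z axis and vertical above 0.5 rad).
It fails at once if a bystander (paint can, mug, tape, wood block, brush, jar) is pushed more than 40 mm (distance of any of paintcan, mug, tape, woodblock, brush, jar from where it was at the start of the episode above 0.04 m).
Of cup1, cup2, cup3 only 2 to 3 are there at a start; the rules pass over those that are not, and their reading is None.
Of bracket1, bracket2 only 1 to 2 are there at a start; the rules pass over those that are not, and their reading is None.
At some moment in a run one of bar, bracket1, bracket2 may be knocked a few centimetres aside while the robot is not near it.
It also fails if it takes over 210 s, if anything falls off the work surface, if the arm or the gripper's body presses on something with over 40 N, if the wrist force passes 120 N, or if a joint passes its speed limit or range.

### The arm

A 6-joint arm with a two-finger parallel gripper is mounted at the origin on the work surface. World frame = base frame: x ahead of the robot, y to its left, z up, the work surface at z = 0. Lengths are in m, angles in degrees, forces in N, time in s.
With the tool pointing down it reaches from about 0.4 to 0.825 m from the base axis. Payload 7 kg.
Tool frame: the origin (TCP) lies at the very end of the fingers, on their centre line; the grasp point (between the pads) lies 19 mm behind it (r.grip_depth is the distance from the TCP to the grasp point, in m); z points along the fingers, y is the line along which they close (so a half turn about z gives the same grasp; the last joint's range is limited). The gripper opens to 88 mm and grips with 3 to 60 N. Pads are 19 mm wide; open, the fingers measure 130 mm over their backs; the gripper's body (78 mm by 193 mm) begins 47 mm behind the grasp point.
Start: joints at [82.684, 20.546, 0.682, 0, -70.136, -16.507], TCP at [0.273, 0.617, 0.195] pointing down, gripper open.
Joint ranges: [-176.03, 176.03], [-82.01, 121.73], [-58.28, 71.71], [-173.87, 95.51], [-174.79, -0.11], [-173.66, 173.66]. Speed limits (degrees/s): [136.94, 136.94, 172.46, 180, 180, 180].

### API

Orientations are given as [roll, pitch, yaw] about the fixed x, y, z axes, in that order (R = Rz(yaw) Ry(pitch) Rx(roll)).
In Python, from plant import r gives the robot as it stands.
- The arm moves only by the tool play_rows, never from a script. Its argument "rows" is a list that holds one entry, the list of rows, each a list of 5 numbers: the closure, from 0 (fully open) to 1 (shut), then the shift along the tool's x, y, z each as a share of 0.5 m, from -1 to 1, then the turn about the tool's z as a share of 1.5 rad, from -1 to 1. A call has exactly 8 rows; each row is the pose to reach, as a shift and turn from the pose commanded when the call began, along the tool's axes at that moment; what a row does not reach only later rows make up. A row lasts 1/12 s, in which the tool goes at most 41.7 mm and 7.16 degrees, less where a joint would pass 70% of its speed; a pose out of reach is approached as far as the arm can. A call with a number of a shift or a turn outside -1 to 1 is refused whole. A call with a gripper value outside its range is refused whole. The fingers move at their own pace and stop on an object; "squeeze" is the grip in N (left out, the last holds). Time passes only in rows, so rows that repeat a pose let the fingers close, or fill a call up. It gives the time, the measured TCP pose, the force, the opening and the grip force at its end, in the units of the state.
- r.get_state(): the state, without advancing time (a new reading comes with each control period).
- r.capture(name): name is "scene" or "top"; returns the picture (384x512x3 uint8, red, green, blue); there is no depth.
- r.camera_info(name): a dict with "fovy" (degrees; the focal length in pixels is half the picture's height over the tangent of half this angle, whatever the lens; pixels are square), "cx", "cy" (the principal point, pixels), "k1" (the pictures are not rectified: a ray, as slopes to the right and down, at radius r is drawn at 1 + k1 r^2 times it, then the intrinsics apply), "pose" (4x4, takes a point from camera to world coordinates). Camera axes: x right, y down, z forward; pixel columns grow to the right and rows downward; lengths in m; the calibration is good to about 2 mm. A picture is of the moment at which its call begins. camera_info takes no time and is no camera call.
- r.close_job(): hands the job in; it is judged then, once.
The state is a dict: "time_s": time; "joints": joint angles; "qd": joint speeds; "joint_torque": joint torques, N m; "tcp_pos": TCP position; "eef_rot": TCP orientation; "contact_force": force on the tool from outside, world axes, zero at the start; "moment": the same for the moment, N m; "gripper_width": finger opening in m; "gripper_force": force on a finger pad.
Only numpy, scipy, OpenCV 4.12 (cv2) and the standard library are available. Lean on these libraries where they do the work, as an engineer would, in place of code of your own. Each camera call takes 0.05 s, during which the arm holds its last target. There are 200 camera calls.

## Working session

There is one attempt and no reset: what is moved stays moved. The work goes in short steps, Python scripts to look and compute and a tool call to move; the robot and the scene stay as the last step left them, time stands still between calls to the robot, and variables do not carry over. Pictures are saved under pics/ and viewed, at most 14 in all, crops included, and the job is handed in when it is done.

Besides the shell and the picture viewer there is one more tool, called after "Request:" as name(argument=value, ...) on one line, values as JSON. play_rows: Moves the arm, as the interface text tells. Its arguments: {"type":"object","properties":{"rows":{"type":"array","items":{"type":"array","items":{"type":"array","items":{"type":"number"}}}},"squeeze":{"type":"number"}},"required":["rows"]}

```bash
ls; mkdir -p pics; python3 - <<'E'
from plant import r
import cv2,numpy as np
np.set_printoptions(precision=4,suppress=True)
for n in("scene","top"):
    im=r.capture(n); cv2.imwrite(f"pics/{n}0.png",im[:,:,::-1]); i=r.camera_info(n); print(n,i)
s=r.get_state(); print(s)
E
```

```text
pics
scene {'fovy': 45.51947712948067, 'cx': 265.01190127836094, 'cy': 187.72708298237885, 'k1': -0.030587493250880556, 'pose': array([[ 0.896 ,  0.2438, -0.3711,  1.0165],
       [ 0.444 , -0.4999,  0.7436, -0.9802],
       [-0.0042, -0.8311, -0.5561,  0.7589],
       [ 0.    ,  0.    ,  0.    ,  1.    ]])}
top {'fovy': 47.73567092934013, 'cx': 251.338031046638, 'cy': 195.80381325341745, 'k1': -0.14410991541326412, 'pose': array([[ 0.0571, -0.977 ,  0.2055,  0.2355],
       [-0.9984, -0.0563,  0.0097, -0.0562],
       [ 0.002 , -0.2058, -0.9786,  1.5341],
       [ 0.    ,  0.    ,  0.    ,  1.    ]])}
{'time_s': 0.1, 'joints': array([ 82.685 ,  20.5879,   0.6398,  -0.017 , -70.1356, -16.507 ]), 'qd': array([ 0.0529, -0.1035,  0.131 ,  0.0205, -0.0291, -0.0461]), 'joint_torque': array([ -0.0025, -58.4163,  29.3746,   7.0156,   0.0101,  -0.0001]), 'tcp_pos': array([0.2725, 0.617 , 0.1939]), 'eef_rot': array([179.9153,  -0.0084, -23.8278]), 'contact_force': array([-0.5096, -0.506 , -0.2012]), 'moment': array([-0.0014,  0.0663, -0.0473]), 'gripper_force': 0.0, 'gripper_width': 0.08785865741212992}
```

View pics/scene0.png

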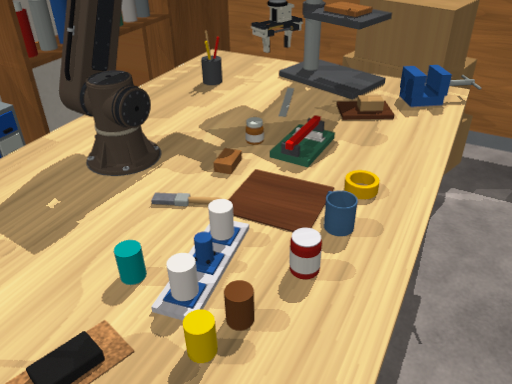

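View pics/top0.png

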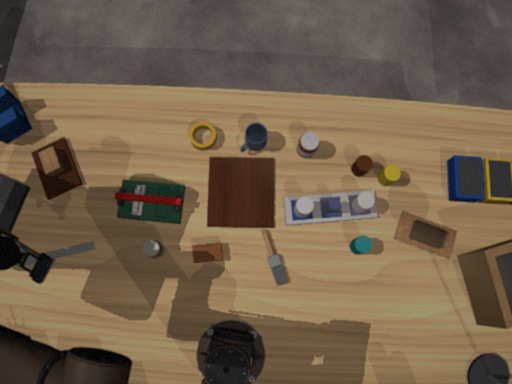

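The scene view shows two white cups at (221,218) and (182,276), with a bare core at (204,248) between them. The look-alikes are turquoise (130,262), brown (239,305) and yellow (200,335). In the top view the board is at (241,192), the mould at (151,201) and the core plate at (331,207). I'll enlarge the mould and the core plate.

```bash
cat > h.py <<'E'
from plant import r
import cv2,numpy as np
from scipy.optimize import least_squares
np.set_printoptions(precision=4,suppress=True)
I={n:r.camera_info(n) for n in("scene","top")}
def K(n): 
    i=I[n]; f=192/np.tan(np.radians(i['fovy']/2)); return np.array([[f,0,i['cx']],[0,f,i['cy']],[0,0,1]]),np.array([i['k1'],0,0,0.])
def ray(n,uv):
    k,d=K(n); p=cv2.undistortPoints(np.array(uv,float).reshape(-1,1,2),k,d).reshape(-1,2)
    T=I[n]['pose']; v=np.c_[p,np.ones(len(p))]@T[:3,:3].T; return T[:3,3],v
def plane(n,uv,z):
    o,v=ray(n,uv); return o+v*((z-o[2])/v[:,2:3])
def proj(n,P):
    T=np.linalg.inv(I[n]['pose']);k,d=K(n)
    return cv2.projectPoints(np.array(P,float).reshape(-1,1,3),cv2.Rodrigues(T[:3,:3])[0],T[:3,3],k,d)[0].reshape(-1,2)
def tri(us,ut):
    A=[];b=[]
    for n,u in(("scene",us),("top",ut)):
        o,v=ray(n,u);v=v[0]/np.linalg.norm(v[0]);M=np.eye(3)-np.outer(v,v);A.append(M);b.append(M@o)
    A=np.vstack(A);b=np.hstack(b);x=np.linalg.lstsq(A,b,rcond=None)[0];return x,np.linalg.norm(A@x-b)
def crop(im,x0,y0,x1,y1,w=400,h=300): return cv2.resize(im[y0:y1,x0:x1],(w,h),interpolation=cv2.INTER_CUBIC)
def shots(tag):
    o={}
    for n in("scene","top"):
        o[n]=r.capture(n)[:,:,::-1].copy(); cv2.imwrite(f"pics/{n}{tag}.png",o[n])
    return o
E
python3 - <<'E'
from h import *
s=cv2.imread("pics/scene0.png");t=cv2.imread("pics/top0.png")
cv2.imwrite("pics/c1.png",np.vstack([np.hstack([crop(s,262,105,342,165),crop(t,111,170,191,230)]),np.hstack([crop(s,140,190,268,318-32),crop(t,276,170,396,260)])]))
print(plane("top",[[241,192],[151,201],[331,207]],0.006))
E
```

```text
[[ 0.5683 -0.0029  0.006 ]
 [ 0.5164  0.3202  0.006 ]
 [ 0.5318 -0.3295  0.006 ]]
```

View pics/c1.png

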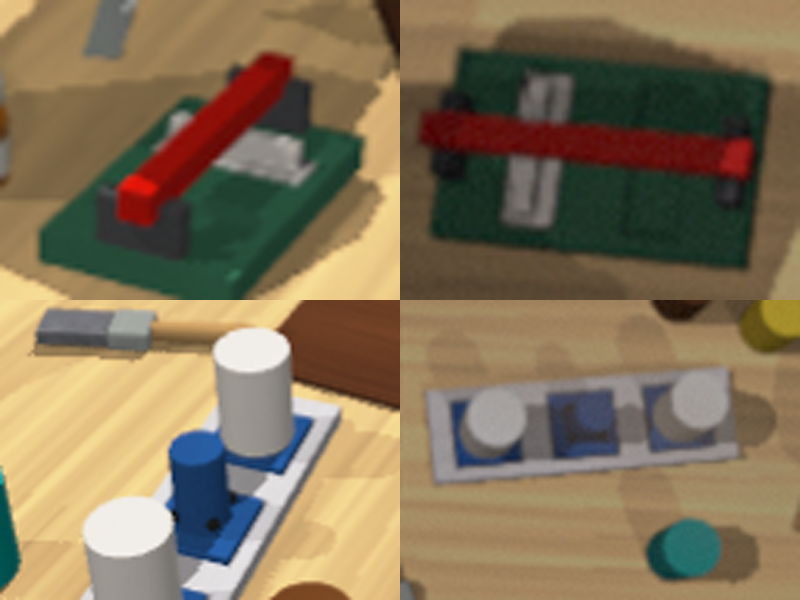

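There is one bracket, in the mould's left-hand cavity (crop 538,150), with the bar across it. The two white cups (not the turquoise, brown or yellow ones) sit on the near-board and far seats, and the middle core is bare. Next I'll measure these with masks.

```bash
cat >> h.py <<'E'
def blob(m,x0,y0,x1,y1):
    M=np.zeros_like(m);M[y0:y1,x0:x1]=m[y0:y1,x0:x1]
    c=max(cv2.findContours(M,cv2.RETR_EXTERNAL,cv2.CHAIN_APPROX_NONE)[0],key=cv2.contourArea);return c
def red(im):
    h=cv2.cvtColor(im,cv2.COLOR_BGR2HSV);return (((h[...,0]<8)|(h[...,0]>172))&(h[...,1]>150)&(h[...,2]>70)).astype(np.uint8)
def green(im):
    h=cv2.cvtColor(im,cv2.COLOR_BGR2HSV);return ((h[...,0]>60)&(h[...,0]<90)&(h[...,1]>100)).astype(np.uint8)
def white(im,v=180,sat=45):
    h=cv2.cvtColor(im,cv2.COLOR_BGR2HSV);return ((h[...,1]<sat)&(h[...,2]>v)).astype(np.uint8)
def ends(c):
    rc=cv2.minAreaRect(c);b=cv2.boxPoints(rc);e=[np.linalg.norm(b[i]-b[(i+1)%4]) for i in range(2)]
    if e[0]<e[1]: p=[(b[0]+b[1])/2,(b[2]+b[3])/2]
    else: p=[(b[1]+b[2])/2,(b[3]+b[0])/2]
    return np.array(p),rc
E
python3 - <<'E'
from h import *
s=cv2.imread("pics/scene0.png");t=cv2.imread("pics/top0.png")
# pixel stats
for p in [(304,205),(300,212),(362,200),(356,208)]: print("top",p,t[p[1],p[0]])
for p in [(221,206),(221,225),(182,262),(182,285)]: print("sc",p,s[p[1],p[0]])
for n,im,R in(("scene",s,(262,105,342,165)),("top",t,(111,170,191,230))):
    for nm,f in(("red",red),("green",green)):
        c=blob(f(im),*R);e,rc=ends(c);print(n,nm,e.ravel(),rc,cv2.contourArea(c))
        ap=cv2.approxPolyDP(cv2.convexHull(c),2,True).reshape(-1,2);print(ap.tolist())
h=cv2.cvtColor(t,cv2.COLOR_BGR2HSV)
# board dark brown
for n,im,R,z in(("top",t,(200,150,282,234),.006),("scene",s,(225,165,340,235),.006)):
    h=cv2.cvtColor(im,cv2.COLOR_BGR2HSV);m=((h[...,2]<110)&(h[...,1]>100)).astype(np.uint8)
    c=blob(m,*R);ap=cv2.approxPolyDP(cv2.convexHull(c),4,True).reshape(-1,2);print("board",n,ap.tolist());P=plane(n,ap,z);print(P[:,:2],P[:,:2].mean(0))
for v in(200,215):
  for R in((205-5,195,240,242),(160,250,205,305)):
    c=blob(white(s,v),*R);print("s",v,cv2.fitEllipse(c),cv2.boundingRect(c))
  for R in((288,190,322,222),(345,188,380,216)):
    c=blob(white(t,v-25),*R);print("t",v-25,cv2.fitEllipse(c),cv2.boundingRect(c))
E
```

```text
top (304, 205) [160 162 165]
top (300, 212) [129 130 134]
top (362, 200) [155 157 163]
top (356, 208) [ 93 101 111]
sc (221, 206) [232 238 241]
sc (221, 225) [140 146 151]
sc (182, 262) [232 237 241]
sc (182, 285) [139 146 151]
scene red [318.  116.  285.5 148.5] ((301.7500305175781, 132.25), (9.899494171142578, 45.961936950683594), 45.0) 355.5
[[319, 117], [318, 123], [292, 149], [285, 148], [285, 142], [314, 116]]
scene green [270.1757 146.2023 332.6638 148.0959] ((301.41973876953125, 147.14907836914062), (62.51675033569336, 33.83295440673828), 1.7357046604156494) 758.5
[[333, 133], [330, 141], [309, 164], [299, 164], [270, 156], [270, 152], [294, 130]]
top red [114.8197 194.7312 180.8326 201.6076] ((147.82611083984375, 198.1693878173828), (66.37005615234375, 7.335310935974121), 5.946863651275635) 388.0
[[115, 193], [172, 197], [181, 200], [179, 205], [115, 198]]
top green [118.3515 208.4852 180.3317 214.6832] ((149.3415985107422, 211.58416748046875), (62.28933334350586, 16.020099639892578), 5.710593223571777) 675.0
[[119, 207], [124, 202], [181, 208], [179, 222], [118, 216]]
board top [[210, 157], [274, 159], [274, 227], [207, 226]]
[[ 0.6932  0.1191]
 [ 0.699  -0.1161]
 [ 0.4481 -0.1277]
 [ 0.4379  0.1101]] [ 0.5695 -0.0037]
board scene [[236, 192], [255, 171], [333, 188], [319, 212]]
[[ 0.4479 -0.0307]
 [ 0.4441  0.0971]
 [ 0.6953  0.1133]
 [ 0.7002 -0.0158]] [0.5719 0.041 ]
s 200 ((219.86717224121094, 205.5670623779297), (13.322893142700195, 23.336524963378906), 85.81192016601562) (208, 199, 25, 14)
s 200 ((181.27359008789062, 261.4219055175781), (18.484792709350586, 30.604276657104492), 68.9962387084961) (167, 250, 28, 22)Traceback (most recent call last):
  File "<stdin>", line 19, in <module>
  File "h.py", line 29, in blob
    c=max(cv2.findContours(M,cv2.RETR_EXTERNAL,cv2.CHAIN_APPROX_NONE)[0],key=cv2.contourArea);return c
ValueError: max() iterable argument is empty
```

```bash
python3 - <<'E'
from h import *
s=cv2.imread("pics/scene0.png");t=cv2.imread("pics/top0.png")
def cen(c): m=cv2.moments(cv2.convexHull(c));return np.array([m['m10']/m['m00'],m['m01']/m['m00']])
S=[];T=[]
for R in((200,195,240,242),(160,240,205,305)):
    c=blob(white(s,200),*R);S.append(cen(c));print("s",cv2.boundingRect(c),cen(c))
for R in((286,186,322,222),(345,184,382,218)):
    for v in (140,148):
        c=blob(white(t,v,40),*R);print("t",v,cv2.boundingRect(c),cen(c),cv2.minEnclosingCircle(c))
    T.append(cen(c))
for a,b in zip(S,T): print("crown",tri(a,b), plane("top",b,.105),plane("scene",a,.105))
cs=blob(red(s),262,105,342,165);ct=blob(red(t),111,170,191,230)
print("bar",tri(cen(cs),cen(ct)),plane("top",cen(ct),.06),plane("scene",cen(cs),.06))
e,_=ends(ct);p=plane("top",e,.06);print("bar ends",p,np.degrees(np.arctan2(*(p[0]-p[1])[[0,1]])))
# bar ends stereo
for a,b in(((314,116),(115,193.)),((319,117),(115,198)),((285,142),(181,200))): print(tri(a,b))
# bracket
for n,im,R in(("scene",s,(290,125,332,148)),("top",t,(126,180,150,220))):
    h=cv2.cvtColor(im,cv2.COLOR_BGR2HSV);m=((h[...,1]<60)&(h[...,2]>85)).astype(np.uint8)
    M=np.zeros_like(m);M[R[1]:R[3],R[0]:R[2]]=m[R[1]:R[3],R[0]:R[2]]
    pts=np.argwhere(M)[:,::-1];hull=cv2.convexHull(pts.astype(np.int32));e,rc=ends(hull);z=.024
    print("br",n,len(pts),e.ravel(),plane(n,e,z).ravel(),plane(n,[rc[0]],z))
gt=blob(green(t),111,170,191,230)
pts=np.argwhere(green(t)[170:230,111:191])[:,::-1]+[111,170];hull=cv2.convexHull(pts.astype(np.int32));rc=cv2.minAreaRect(hull);b=cv2.boxPoints(rc);print("mould",b.tolist());P=plane("top",b,.024);print(P[:,:2],P.mean(0))
E
```

```text
s (208, 199, 25, 14) [219.7967 205.5367]
s (167, 246, 28, 26) [181.7092 260.4152]
t 140 (296, 195, 25, 19) [306.7644 202.9303] ((308.7457580566406, 202.1271209716797), 13.321279525756836)
t 148 (297, 195, 23, 18) [306.8601 202.8541] ((308.5, 203.0), 12.619529724121094)
t 140 (358, 190, 16, 18) [365.8415 198.5926] ((366.6111145019531, 198.38888549804688), 9.768082618713379)
t 148 (358, 190, 16, 18) [365.9352 198.614 ] ((366.72222900390625, 198.27777099609375), 9.61136245727539)
crown (array([ 0.5205, -0.2295,  0.1104]), np.float64(0.000969231035249607)) [[ 0.5222 -0.2297  0.105 ]] [[ 0.5159 -0.2238  0.105 ]]
crown (array([ 0.5478, -0.4297,  0.1093]), np.float64(0.0008214943212771895)) [[ 0.5483 -0.4312  0.105 ]] [[ 0.5451 -0.4257  0.105 ]]
bar (array([0.5129, 0.3161, 0.0555]), np.float64(0.005707717014588178)) [[0.5156 0.3171 0.06  ]] [[0.5136 0.3037 0.06  ]]
bar ends [[0.5213 0.4389 0.06  ]
 [0.5104 0.2019 0.06  ]] 2.6217325369447315
(array([0.5172, 0.4298, 0.0726]), np.float64(0.012387377851873821))
(array([0.5163, 0.4411, 0.0586]), np.float64(0.010091110095916072))
(array([0.5075, 0.1954, 0.0778]), np.float64(0.008455289819201081))
br scene 165 [292.8262 130.4885 324.2623 137.8852] [0.4526 0.3733 0.024  0.5725 0.3689 0.024 ] [[0.5135 0.3711 0.024 ]]
br top 172 [139.9716 184.4629 136.0153 214.1354] [0.5713 0.3626 0.024  0.4624 0.365  0.024 ] [[0.5165 0.3637 0.024 ]]
mould [[117.55955505371094, 216.62474060058594], [121.07865905761719, 179.67417907714844], [183.7011260986328, 185.6382293701172], [180.18202209472656, 222.5887908935547]]
[[0.4494 0.4313]
 [0.5852 0.4346]
 [0.5759 0.2031]
 [0.4419 0.2038]] [0.5131 0.3182 0.024 ]
```

```bash
python3 - <<'E'
from h import *
s=cv2.imread("pics/scene0.png");t=cv2.imread("pics/top0.png")
def g(im,x0,y0):
    c=cv2.resize(im[y0:y0+36,x0:x0+48],(384,288),interpolation=cv2.INTER_NEAREST)
    for i in range(0,48,8): cv2.putText(c,str(x0+i),(i*8,8),0,.3,(0,0,255));cv2.line(c,(i*8,0),(i*8,288),(0,255,255),1)
    for i in range(0,36,6): cv2.putText(c,str(y0+i),(0,i*8+8),0,.3,(0,0,255));cv2.line(c,(0,i*8),(384,i*8),(0,255,255),1)
    return c
cv2.imwrite("pics/c2.png",np.vstack([np.hstack([g(s,198,194),g(s,158,248)]),np.hstack([g(cv2.convertScaleAbs(t,alpha=1.4),280,188),g(cv2.convertScaleAbs(t,alpha=1.4),340,188)])]))
E
```

```text
(no output)
```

View pics/c2.png

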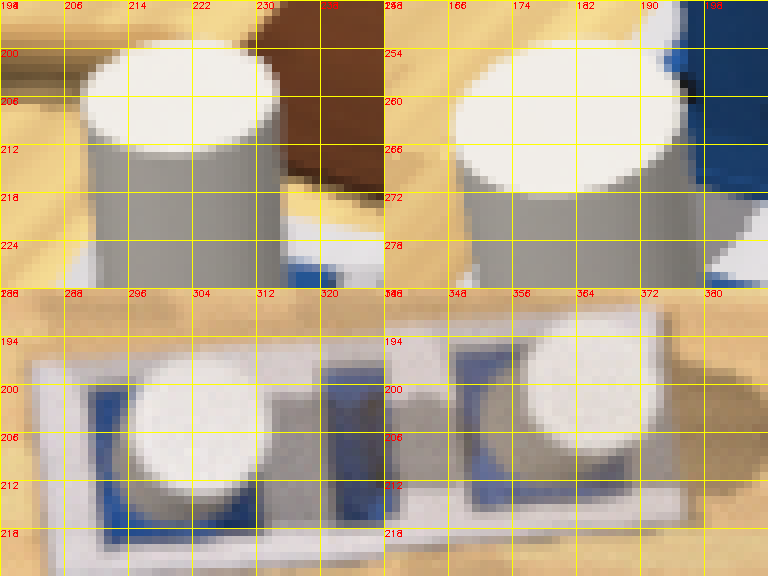

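Crown centres, read from the grid:

| Cup | Scene | Top |
|---|---|---|
| Near-board | (220,205.4) | (304.5,204.5) |
| Far | (180.5,262.2) | (365.4,199.8) |

Both are white and stand on the plate, so they fit the description.

```bash
python3 - <<'E'
from h import *
Q=[]
for a,b in(((220,205.4),(304.5,204.5)),((180.5,262.2),(365.4,199.8))):
    x,e=tri(a,b);Q.append(x);print(x,e,plane("top",b,.105),plane("scene",a,.105))
d=Q[0]-Q[1];print(np.linalg.norm(d[:2]),np.degrees(np.arctan2(-d[0],d[1])))
c=plane("top",[[284,197.3],[374.5,190.5],[378,217],[286.5,224]],.016);print(c,c.mean(0))
E
```

```text
[ 0.5159 -0.2222  0.1045] 0.0004692240615956933 [[ 0.5161 -0.2219  0.105 ]] [[ 0.5161 -0.2231  0.105 ]]
[ 0.5445 -0.4298  0.1032] 0.00017318472270012026 [[ 0.5441 -0.4294  0.105 ]] [[ 0.546  -0.4312  0.105 ]]
0.209518009821812 7.850912911807039
[[ 0.5556 -0.158   0.016 ]
 [ 0.5997 -0.4862  0.016 ]
 [ 0.5029 -0.499   0.016 ]
 [ 0.4598 -0.1709  0.016 ]] [ 0.5295 -0.3285  0.016 ]
```

```bash
cat > go.py <<'E'
import sys
from plant import r
import numpy as np
np.set_printoptions(precision=4,suppress=True)
s=r.get_state();print(s['time_s'],s['tcp_pos'],s['eef_rot'],'j',s['joints'],'w',round(s['gripper_width'],4),'F',s['contact_force'])
y=np.radians(s['eef_rot'][2]);ex=np.array([np.cos(y),np.sin(y),0]);ey=np.array([np.sin(y),-np.cos(y),0]);ez=np.array([0,0,-1.])
for a in sys.argv[1:]:
    t=np.array([float(q) for q in a.split(',')]);d=t[:3]-s['tcp_pos'];w=(s['eef_rot'][2]-t[3]+180)%360-180
    print(a,'->',np.array([d@ex,d@ey,d@ez])/.5,'turn',round(np.radians(w)/1.5,4))
E
python3 go.py 0.515,0.319,0.15,-92.5
```

```text
0.1 [0.2725 0.617  0.1939] [179.9153  -0.0084 -23.8278] j [ 82.685   20.5879   0.6398  -0.017  -70.1356 -16.507 ] w 0.0879 F [-0.5096 -0.506  -0.2012]
0.515,0.319,0.15,-92.5 -> [0.6845 0.3493 0.0878] turn 0.799
```

Request:
play_rows(rows=[[[0,0.6845,0.3493,0.0878,0.799],[0,0.6845,0.3493,0.0878,0.799],[0,0.6845,0.3493,0.0878,0.799],[0,0.6845,0.3493,0.0878,0.799],[0,0.6845,0.3493,0.0878,0.799],[0,0.6845,0.3493,0.0878,0.799],[0,0.6845,0.3493,0.0878,0.799],[0,0.6845,0.3493,0.0878,0.799]]])

```text
time_s: 0.77
tcp_pos: [0.4824, 0.3588, 0.1566]
eef_rot: [180.0, -0.0, -81.5]
contact_force: [0.6, 1.0, 1.0]
gripper_width: 0.0875
gripper_force: 0.0
```

```bash
python3 go.py 0.515,0.319,0.15,-92.5
```

```text
0.7667 [0.4824 0.3588 0.1566] [179.985   -0.0066 -81.4561] j [ 55.2389  15.2281 -12.0988  -0.0072 -62.6882 -46.6917] w 0.0875 F [0.5707 1.0177 0.9816]
0.515,0.319,0.15,-92.5 -> [ 0.0883 -0.0527  0.0132] turn 0.1285
```

Request:
play_rows(rows=[[[0,0.08,-0.05,0.01,0.12],[0,0.08,-0.05,0.01,0.12],[0,0.08,-0.05,0.01,0.12],[0,0.08,-0.05,0.01,0.12],[0,0.08,-0.05,0.01,0.12],[0,0.08,-0.05,0.01,0.12],[0,0.08,-0.05,0.01,0.12],[0,0.08,-0.05,0.01,0.12]]])

```text
time_s: 1.43
tcp_pos: [0.512, 0.3258, 0.152]
eef_rot: [-180.0, 0.0, -91.3]
contact_force: [-0.0, 0.1, -0.2]
gripper_width: 0.0875
gripper_force: 0.0
```

```bash
python3 go.py 0.515,0.319,0.052,-92.5; python3 - <<'E'
from h import *
o=shots("1");cv2.imwrite("pics/c3.png",np.hstack([crop(o["scene"],252,90,352,165),crop(o["top"],101,160,201,235)]))
E
```

```text
1.4333 [0.512  0.3258 0.152 ] [-179.9944    0.0104  -91.3178] j [ 50.8927  15.9391 -11.7452  -0.0022 -62.304  -52.2095] w 0.0875 F [-0.037   0.1208 -0.1759]
0.515,0.319,0.052,-92.5 -> [ 0.0135 -0.0063  0.2001] turn 0.0138
```

View pics/c3.png

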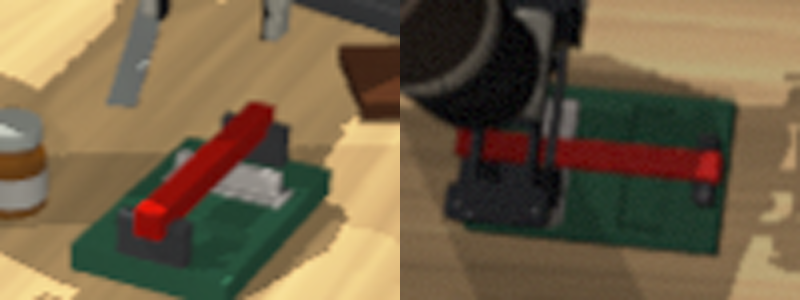

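The bar is still in place, with the gripper at top (126,207). I'll check the fingertip projection before descending.

```bash
python3 - <<'E'
from h import *
print(proj("scene",[[.512,.3258,.152],[.556,.3258,.152],[.468,.3258,.152],[.515,.319,.06]]),proj("top",[[.512,.3258,.152],[.515,.319,.06],[.522,.437,.06],[.51,.201,.06]]))
E
```

```text
[[304.8509 104.7838]
 [317.4642 107.1914]
 [292.506  102.4316]
 [303.7256 131.0805]] [[139.3258 193.5885]
 [147.8563 198.4069]
 [115.3538 194.5594]
 [181.0686 201.7407]]
```

```bash
python3 - <<'E'
from h import *
s=cv2.imread("pics/scene1.png");t=cv2.imread("pics/top1.png")
cv2.imwrite("pics/c4.png",np.hstack([crop(s,260,60,340,120,400,300),crop(t,96,165,176,225,400,300)]))
E
```

```text
(no output)
```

View pics/c4.png

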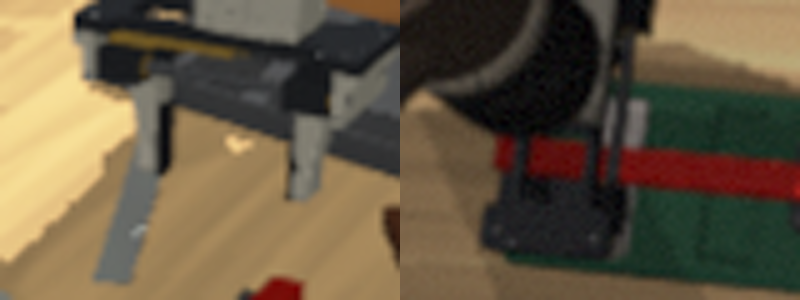

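```bash
python3 - <<'E'
from h import *
for z in(.22,.24,.27): print(z,proj("top",[[.4155,.287,z],[.4155,.365,z]]).ravel(),proj("scene",[[.6085,.287,z],[.4155,.287,z],[.4155,.365,z]]).ravel())
print(proj("scene",[[.512,.3258,.18],[.556,.3258,.18],[.468,.3258,.18]]))
print(tri((320,99.6),proj("top",[[.556,.3258,.152]])[0]))
E
```

```text
0.22 [142.7932 220.1638 118.2737 218.6195] [330.3558  94.2869 273.2463  84.1513 283.3175  76.4303]
0.24 [141.2074 219.1697 116.3477 217.6065] [330.8415  88.061  273.2813  78.1558 283.4231  70.6126]
0.27 [138.7405 217.6222 113.3533 216.0299] [331.583   78.5389 273.3345  68.9954 283.584   61.7307]
[[305.2251  96.7451]
 [317.9742  99.0887]
 [292.7502  94.4566]]
(array([0.5568, 0.3226, 0.1773]), np.float64(0.010282684951429923))
```

Request:
play_rows(rows=[[[0,0.0135,-0.0063,0.02,0.0138],[0,0.0135,-0.0063,0.05,0.0138],[0,0.0135,-0.0063,0.08,0.0138],[0,0.0135,-0.0063,0.11,0.0138],[0,0.0135,-0.0063,0.12,0.0138],[0,0.0135,-0.0063,0.12,0.0138],[0,0.0135,-0.0063,0.12,0.0138],[0,0.0135,-0.0063,0.12,0.0138]]])

```text
time_s: 2.2
tcp_pos: [0.5161, 0.3184, 0.0927]
eef_rot: [-179.9, 0.0, -92.6]
contact_force: [-0.1, 0.9, 0.2]
gripper_width: 0.0875
gripper_force: 0.0
```

```bash
python3 go.py 0.515,0.319,0.052,-92.5; python3 - <<'E'
from h import *
o=shots("2");cv2.imwrite("pics/c5.png",crop(o["scene"],252,85,352,160,600,450))
p=r.get_state()['tcp_pos'];print(proj("scene",[p,p+[.044,0,0],p-[.044,0,0]]))
E
```

```text
2.2 [0.5161 0.3184 0.0927] [-179.9457    0.0431  -92.6217] j [ 50.1242  18.883  -16.0578   0.0208 -54.992  -52.7579] w 0.0875 F [-0.061   0.8651  0.2477]
0.515,0.319,0.052,-92.5 -> [-0.001   0.0022  0.0814] turn -0.0014
[[304.3762 122.325 ]
 [316.7712 124.881 ]
 [292.2404 119.8257]]
```

View pics/c5.png

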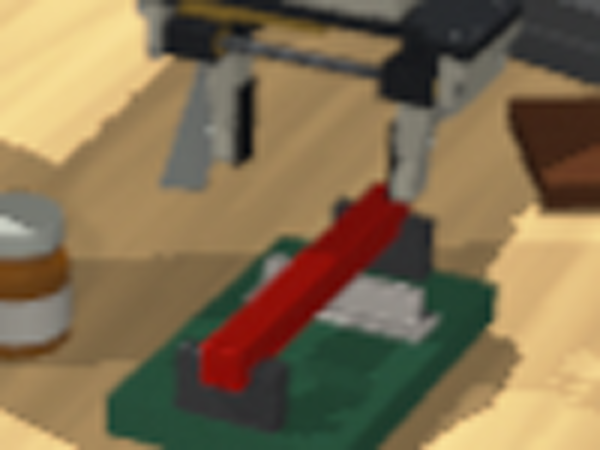

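The tips appear about 8 px (~25 mm) higher than the reported TCP. I'll half close the fingers and see whether the tips drop as they close.

Request:
play_rows(rows=[[[0.55,0,0,0,0],[0.55,0,0,0,0],[0.55,0,0,0,0],[0.55,0,0,0,0],[0.55,0,0,0,0],[0.55,0,0,0,0],[0.55,0,0,0,0],[0.55,0,0,0,0]]])

```text
time_s: 2.97
tcp_pos: [0.5156, 0.3181, 0.0919]
eef_rot: [180.0, -0.0, -92.6]
contact_force: [-0.4, 0.2, 0.4]
gripper_width: 0.0417
gripper_force: 0.0
```

```bash
python3 go.py 0.515,0.319,0.052,-92.5; python3 - <<'E'
from h import *
o=shots("3");cv2.imwrite("pics/c6.png",np.hstack([crop(o["scene"],262,85,342,145),crop(o["top"],101,165,181,225)]))
p=r.get_state()['tcp_pos'];print(proj("scene",[p,p+[.02,0,0],p-[.02,0,0]]))
E
```

```text
2.9667 [0.5156 0.3181 0.0919] [179.9989  -0.0028 -92.6158] j [ 50.1337  18.9197 -16.1168   0.001  -54.9664 -52.7501] w 0.0417 F [-0.4294  0.2477  0.4143]
0.515,0.319,0.052,-92.5 -> [-0.0017  0.0012  0.0798] turn -0.0013
[[304.1889 122.6018]
 [309.7881 123.7576]
 [298.6433 121.4579]]
```

View pics/c6.png

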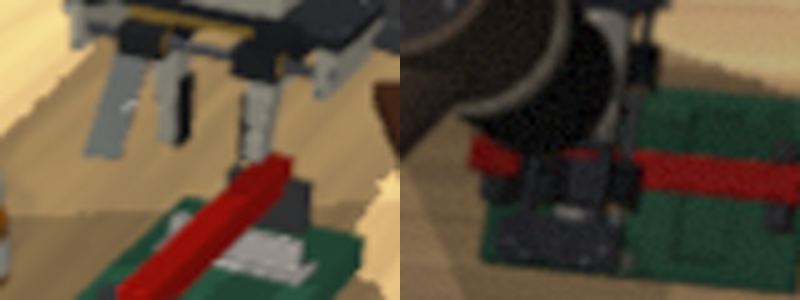

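Request:
play_rows(rows=[[[0.3,-0.0017,0.0012,0,0],[0.3,-0.0017,0.0012,0,0],[0.3,-0.0017,0.0012,0.02,0],[0.3,-0.0017,0.0012,0.04,0],[0.3,-0.0017,0.0012,0.06,0],[0.3,-0.0017,0.0012,0.075,0],[0.3,-0.0017,0.0012,0.08,0],[0.3,-0.0017,0.0012,0.08,0]]], squeeze=15)

```text
time_s: 3.73
tcp_pos: [0.5144, 0.3184, 0.0505]
eef_rot: [179.9, -0.1, -92.6]
contact_force: [0.2, 0.8, -0.0]
gripper_width: 0.0614
gripper_force: 0.0
```

Request:
play_rows(rows=[[[0.9,0,0,0,0],[0.9,0,0,0,0],[0.9,0,0,0,0],[0.9,0,0,0,0],[0.9,0,0,0,0],[0.9,0,0,0,0],[0.9,0,0,0,0],[0.9,0,0,0,0]]])

```text
time_s: 4.4
tcp_pos: [0.515, 0.319, 0.052]
eef_rot: [-180.0, 0.0, -92.6]
contact_force: [0.5, -0.5, -0.5]
gripper_width: 0.0132
gripper_force: 0.0
```

```bash
python3 - <<'E'
from h import *
o=shots("4");cv2.imwrite("pics/c7.png",np.hstack([crop(o["scene"],262,95,342,155),crop(o["top"],101,165,181,225)]))
p=r.get_state()['tcp_pos'];print(p,proj("scene",[p]),proj("top",[p]))
E
```

```text
[0.515 0.319 0.052] [[303.6249 133.2169]] [[148.3792 198.8651]]
```

View pics/c7.png

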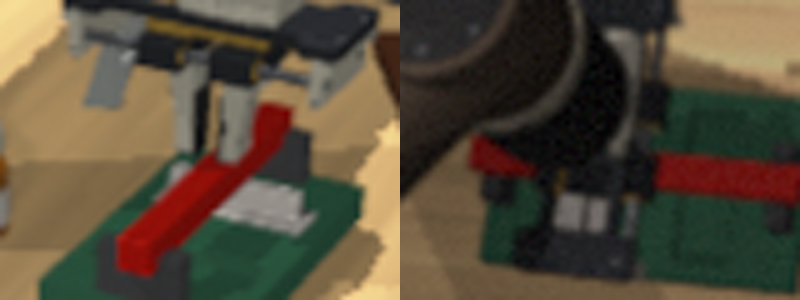

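Request:
play_rows(rows=[[[0.9,0,0,0.001,0],[0.9,0,0,0.002,0],[0.9,0,0,0.003,0],[0.9,0,0,0.004,0],[0.9,0,0,0.004,0],[0.9,0,0,0.004,0],[0.9,0,0,0.004,0],[0.9,0,0,0.004,0]]])

```text
time_s: 5.17
tcp_pos: [0.515, 0.319, 0.0499]
eef_rot: [-180.0, -0.0, -92.6]
contact_force: [-0.2, 0.3, 0.3]
gripper_width: 0.0087
gripper_force: 0.0
```

Request:
play_rows(rows=[[[0.9,0,0,0.001,0],[0.9,0,0,0.002,0],[0.9,0,0,0.003,0],[0.9,0,0,0.004,0],[0.9,0,0,0.004,0],[0.9,0,0,0.004,0],[0.9,0,0,0.004,0],[0.9,0,0,0.004,0]]])

```text
time_s: 5.83
tcp_pos: [0.515, 0.319, 0.0479]
eef_rot: [180.0, -0.0, -92.6]
contact_force: [-0.2, -0.5, -0.3]
gripper_width: 0.0087
gripper_force: 0.0
```

```bash
python3 go.py; python3 -c "
from plant import r
print(r.grip_depth,[a for a in dir(r) if a[0]!='_'])"
```

```text
5.8333 [0.515  0.319  0.0479] [179.9986  -0.0028 -92.6183] j [ 50.2306  21.6039 -18.7818   0.0007 -49.6173 -52.8493] w 0.0087 F [-0.2393 -0.4679 -0.3377]
0.0188 ['Unreachable', 'camera_info', 'capture', 'close_job', 'get_state', 'grip_depth']
```

Request:
play_rows(rows=[[[0.9,0,0,0.001,0],[0.9,0,0,0.002,0],[0.9,0,0,0.003,0],[0.9,0,0,0.004,0],[0.9,0,0,0.004,0],[0.9,0,0,0.004,0],[0.9,0,0,0.004,0],[0.9,0,0,0.004,0]]])

```text
time_s: 6.5
tcp_pos: [0.515, 0.319, 0.0459]
eef_rot: [-180.0, -0.0, -92.6]
contact_force: [-0.6, -0.4, 0.1]
gripper_width: 0.0088
gripper_force: 0.0
```

Request:
play_rows(rows=[[[0.9,0,0,0.001,0],[0.9,0,0,0.002,0],[0.9,0,0,0.003,0],[0.9,0,0,0.004,0],[0.9,0,0,0.004,0],[0.9,0,0,0.004,0],[0.9,0,0,0.004,0],[0.9,0,0,0.004,0]]])

```text
time_s: 7.17
tcp_pos: [0.515, 0.319, 0.044]
eef_rot: [-180.0, 0.0, -92.6]
contact_force: [-0.3, -0.4, 0.5]
gripper_width: 0.0089
gripper_force: 0.0
```

Request:
play_rows(rows=[[[0.9,0,0,0.001,0],[0.9,0,0,0.002,0],[0.9,0,0,0.003,0],[0.9,0,0,0.004,0],[0.9,0,0,0.004,0],[0.9,0,0,0.004,0],[0.9,0,0,0.004,0],[0.9,0,0,0.004,0]]])

```text
time_s: 7.83
tcp_pos: [0.515, 0.319, 0.042]
eef_rot: [-180.0, 0.0, -92.6]
contact_force: [-0.8, 0.8, 0.1]
gripper_width: 0.0088
gripper_force: 0.0
```

```bash
python3 - <<'E'
from h import *
o=shots("5");cv2.imwrite("pics/c8.png",np.hstack([crop(o["scene"],282,105,332,142.5.__int__(),400,300),crop(cv2.convertScaleAbs(o["top"],alpha=1.6),108,175,172,223,400,300)]))
p=r.get_state()['tcp_pos'];print(p,proj("scene",[p]),proj("top",[p]))
E
```

```text
[0.515 0.319 0.042] [[303.5068 135.8615]] [[149.0224 199.4229]]
```

View pics/c8.png

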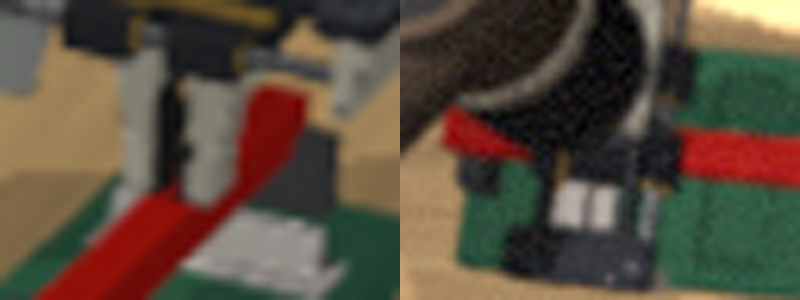

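The tips at scene (300,129) and (308,131) are right over the bar, just above its top face. I'll keep probing down.

Request:
play_rows(rows=[[[0.9,0,0,0.001,0],[0.9,0,0,0.002,0],[0.9,0,0,0.003,0],[0.9,0,0,0.004,0],[0.9,0,0,0.004,0],[0.9,0,0,0.004,0],[0.9,0,0,0.004,0],[0.9,0,0,0.004,0]]])

```text
time_s: 8.6
tcp_pos: [0.515, 0.319, 0.0405]
eef_rot: [-180.0, 0.0, -92.6]
contact_force: [-1.9, -0.5, 5.7]
gripper_width: 0.0089
gripper_force: 2.7
```

Request:
play_rows(rows=[[[0.9,0,0,0.001,0],[0.9,0,0,0.002,0],[0.9,0,0,0.003,0],[0.9,0,0,0.004,0],[0.9,0,0,0.004,0],[0.9,0,0,0.004,0],[0.9,0,0,0.004,0],[0.9,0,0,0.004,0]]])

```text
time_s: 9.27
tcp_pos: [0.5152, 0.319, 0.0404]
eef_rot: [-179.9, 0.0, -92.6]
contact_force: [-8.1, -2.7, 20.1]
gripper_width: 0.0088
gripper_force: 9.9
```

Contact came at reported TCP z 0.0405, against a bar top at 0.072. So the real tips are about 31 mm above the reported TCP, and I'll command z_rep = z_tip − 0.031.

Request:
play_rows(rows=[[[0.9,0,0,-0.02,0],[0.3,0,0,-0.04,0],[0.3,0,0,-0.04,0],[0.3,0,0,-0.04,0],[0.3,0,0,-0.04,0],[0.3,0,0,-0.04,0],[0.3,0,0,-0.04,0],[0.3,0,0,-0.04,0]]])

```text
time_s: 9.93
tcp_pos: [0.5148, 0.3188, 0.0574]
eef_rot: [180.0, -0.0, -92.6]
contact_force: [0.4, 0.3, -0.6]
gripper_width: 0.0499
gripper_force: 0.0
```

Request:
play_rows(rows=[[[0.3,0,0,0,0],[0.3,0,0,0.02,0],[0.3,0,0,0.03,0],[0.3,0,0,0.045,0],[0.3,0,0,0.06,0],[0.3,0,0,0.075,0],[0.3,0,0,0.075,0],[0.3,0,0,0.075,0]]])

```text
time_s: 10.6
tcp_pos: [0.5147, 0.3186, 0.0196]
eef_rot: [179.9, -0.1, -92.6]
contact_force: [0.1, 0.6, 0.8]
gripper_width: 0.0618
gripper_force: 0.0
```

Request:
play_rows(rows=[[[0.9,0,0,0,0],[0.9,0,0,0,0],[0.9,0,0,0,0],[0.9,0,0,0,0],[0.9,0,0,0,0],[0.9,0,0,0,0],[0.9,0,0,0,0],[0.9,0,0,0,0]]], squeeze=20)

```text
time_s: 11.27
tcp_pos: [0.5149, 0.319, 0.0206]
eef_rot: [180.0, 0.0, -92.6]
contact_force: [-1.7, -0.0, 2.1]
gripper_width: 0.0238
gripper_force: 20.0
```

Request:
play_rows(rows=[[[0.9,0,0,-0.02,0],[0.9,0,0,-0.05,0],[0.9,0,0,-0.1,0],[0.9,0,-0.05,-0.1,0],[0.9,0,-0.1,-0.1,0],[0.9,0,-0.16,-0.1,0],[0.9,0,-0.22,-0.1,0],[0.9,0,-0.22,-0.1,0]]])

```text
time_s: 11.93
tcp_pos: [0.6294, 0.3133, 0.0703]
eef_rot: [-179.9, -0.0, -92.7]
contact_force: [1.0, 1.1, -3.4]
gripper_width: 0.0237
gripper_force: 20.0
```

Request:
play_rows(rows=[[[0.9,0,0,0,0],[0.9,0,0,0.05,0],[0.9,0,0,0.1,0],[0.9,0,0,0.14,0],[0.9,0,0,0.17,0],[0.9,0,0,0.18,0],[0.9,0,0,0.185,0],[0.9,0,0,0.188,0]]])

```text
time_s: 12.6
tcp_pos: [0.6249, 0.3143, -0.023]
eef_rot: [-180.0, 0.0, -92.6]
contact_force: [-0.1, 0.2, -2.3]
gripper_width: 0.0234
gripper_force: 20.0
```

```bash
python3 go.py
```

```text
12.6 [ 0.6249  0.3143 -0.023 ] [-179.9756    0.0067  -92.5843] j [ 42.6257  33.4269  -9.2179   0.0171 -47.3333 -45.2215] w 0.0234 F [-0.0623  0.1856 -2.3149]
```

Request:
play_rows(rows=[[[0.9,0,0,0.003,0],[0.9,0,0,0.005,0],[0.4,0,0,0.005,0],[0.4,0,0,0.005,0],[0.4,0,0,0.005,0],[0.4,0,0,0.005,0],[0.4,0,0,0.005,0],[0.4,0,0,0.005,0]]])

```text
time_s: 13.27
tcp_pos: [0.6254, 0.3141, -0.0257]
eef_rot: [-179.9, 0.0, -92.6]
contact_force: [2.3, -2.0, -1.1]
gripper_width: 0.0521
gripper_force: 1.1
```

Request:
play_rows(rows=[[[0.4,0,0,-0.04,0],[0.4,0,0,-0.1,0],[0.4,0,0,-0.16,0],[0.4,0,0,-0.2,-0.1],[0.4,0,0,-0.24,-0.2],[0.4,0,0,-0.24,-0.28],[0.4,0,0,-0.24,-0.3],[0.4,0,0,-0.24,-0.3]]])

```text
time_s: 13.93
tcp_pos: [0.625, 0.3141, 0.0946]
eef_rot: [-180.0, 0.0, -66.6]
contact_force: [-0.6, 0.1, -0.2]
gripper_width: 0.0527
gripper_force: 0.0
```

```bash
python3 go.py 0.5164,0.3637,0.09,-2.5
```

```text
13.9333 [0.625  0.3141 0.0946] [-179.9508    0.0211  -66.641 ] j [ 42.5939  26.741   -3.2362  -0.0043 -59.9694 -19.2327] w 0.0527 F [-0.5986  0.081  -0.1578]
0.5164,0.3637,0.09,-2.5 -> [-0.1772  0.16    0.0091] turn -0.7463
```

Request:
play_rows(rows=[[[0.4,-0.06,0.05,0,-0.083],[0.4,-0.12,0.1,0,-0.166],[0.4,-0.1772,0.16,0,-0.25],[0.4,-0.1772,0.16,0,-0.333],[0.4,-0.1772,0.16,0,-0.416],[0.4,-0.1772,0.16,0,-0.5],[0.4,-0.1772,0.16,0,-0.58],[0.4,-0.1772,0.16,0,-0.66]]])

```text
time_s: 14.6
tcp_pos: [0.5162, 0.364, 0.0937]
eef_rot: [180.0, 0.0, -9.9]
contact_force: [-0.1, 0.2, 0.1]
gripper_width: 0.0528
gripper_force: 0.0
```

Request:
play_rows(rows=[[[0.4,0,0,0,-0.06],[0.4,0,0,0,-0.085],[0.4,0,0,0,-0.085],[0.4,0,0,0,-0.085],[0.4,0,0,0,-0.085],[0.4,0,0,0,-0.085],[0.4,0,0,0,-0.085],[0.4,0,0,0,-0.085]]])

```text
time_s: 15.27
tcp_pos: [0.5165, 0.3639, 0.0939]
eef_rot: [180.0, -0.0, -2.8]
contact_force: [-0.2, -1.0, 0.2]
gripper_width: 0.0526
gripper_force: 0.0
```

```bash
python3 go.py 0.5164,0.3637,-0.003,-2.5; python3 - <<'E'
from h import *
o=shots("6");cv2.imwrite("pics/c9.png",np.hstack([crop(o["scene"],262,95,362,170),crop(cv2.convertScaleAbs(o["top"],alpha=1.5),96,155,196,230)]))
p=r.get_state()['tcp_pos'];p[2]+=.031;print(proj("scene",[p]),proj("top",[p]))
E
```

```text
15.2667 [0.5165 0.3639 0.0939] [179.9986  -0.0008  -2.849 ] j [ 52.8426  21.0297 -12.5713   0.0018 -56.3997  34.3074] w 0.0526 F [-0.2025 -1.0341  0.1687]
0.5164,0.3637,-0.003,-2.5 -> [-0.0002  0.0005  0.1939] turn -0.0041
[[310.0288 108.3741]] [[130.3855 193.3557]]
```

View pics/c9.png

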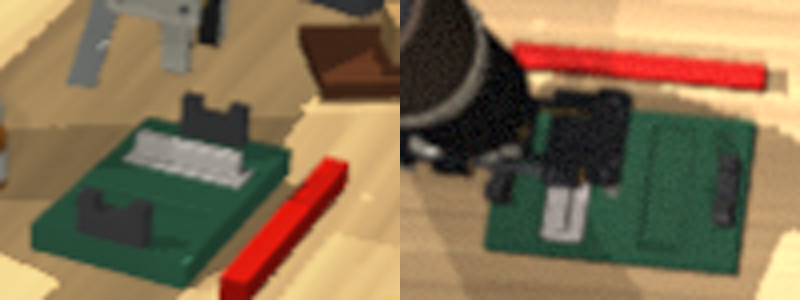

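The bar is parked flat beyond the mould (scene, about (333,141)) and the bracket is uncovered. Descending on the rib.

Request:
play_rows(rows=[[[0.4,0,0,0.03,0],[0.4,0,0,0.07,0],[0.4,0,0,0.11,0],[0.4,0,0,0.14,0],[0.4,0,0,0.165,0],[0.4,0,0,0.18,0],[0.4,0,0,0.189,0],[0.4,0,0,0.191,0]]])

```text
time_s: 16.03
tcp_pos: [0.5163, 0.3637, -0.0022]
eef_rot: [180.0, 0.0, -2.8]
contact_force: [-0.4, 0.5, 1.1]
gripper_width: 0.0523
gripper_force: 0.0
```

Request:
play_rows(rows=[[[0.95,0,0,0,0],[0.95,0,0,0,0],[0.95,0,0,0,0],[0.95,0,0,0,0],[0.95,0,0,0,0],[0.95,0,0,0,0],[0.95,0,0,0,0],[0.95,0,0,0,0]]], squeeze=20)

```text
time_s: 16.7
tcp_pos: [0.5167, 0.3645, -0.0013]
eef_rot: [-179.9, -0.0, -2.8]
contact_force: [-1.0, 1.9, 0.9]
gripper_width: 0.0139
gripper_force: 20.0
```

Request:
play_rows(rows=[[[0.95,0,0,-0.01,0],[0.95,0,0,-0.03,0],[0.95,0,0,-0.06,0],[0.95,0,0,-0.11,0],[0.95,0,0,-0.16,0],[0.95,0.01,0.05,-0.16,0],[0.95,0.03,0.12,-0.16,0],[0.95,0.05,0.2,-0.16,0]]])

```text
time_s: 17.37
tcp_pos: [0.5365, 0.2627, 0.0798]
eef_rot: [-180.0, -0.0, -2.7]
contact_force: [0.9, -0.6, -0.9]
gripper_width: 0.0141
gripper_force: 20.0
```

Request:
play_rows(rows=[[[0.95,0.017,0.08,0,0],[0.95,0.034,0.16,0,0],[0.95,0.051,0.24,0,0],[0.95,0.068,0.32,0,0],[0.95,0.08,0.38,0,0],[0.95,0.087,0.413,0,0],[0.95,0.087,0.413,0.02,0],[0.95,0.087,0.413,0.04,0]]])

```text
time_s: 18.03
tcp_pos: [0.5701, 0.0532, 0.0591]
eef_rot: [-180.0, -0.1, -2.9]
contact_force: [-0.7, 1.5, -1.1]
gripper_width: 0.0138
gripper_force: 20.0
```

```bash
python3 go.py 0.57,0.055,-0.005,-2.8
```

```text
18.0333 [0.5701 0.0532 0.0591] [-179.9716   -0.0679   -2.9484] j [ 24.9085  18.1049 -22.4872   0.0087 -49.3346  62.1375] w 0.0138 F [-0.6893  1.4991 -1.0862]
0.57,0.055,-0.005,-2.8 -> [-0.0005 -0.0035  0.1283] turn -0.0017
```

Request:
play_rows(rows=[[[0.95,0,0,0.03,0],[0.95,0,0,0.07,0],[0.95,0,0,0.1,0],[0.95,0,0,0.115,0],[0.95,0,0,0.124,0],[0.95,0,0,0.129,0],[0.95,0,0,0.131,0],[0.95,0,0,0.131,0]]])

```text
time_s: 18.7
tcp_pos: [0.5702, 0.0548, -0.0066]
eef_rot: [-180.0, -0.0, -2.8]
contact_force: [0.5, 1.1, -1.0]
gripper_width: 0.0141
gripper_force: 20.0
```

Request:
play_rows(rows=[[[0.4,0,0,0.001,0],[0.4,0,0,0.001,0],[0.4,0,0,0.001,0],[0.4,0,0,0.001,0],[0.4,0,0,0.001,0],[0.4,0,0,-0.02,0],[0.4,0,0,-0.06,0],[0.4,0,0,-0.12,0]]])

```text
time_s: 19.37
tcp_pos: [0.5681, 0.0538, 0.0521]
eef_rot: [179.9, 0.2, -2.8]
contact_force: [0.0, 1.0, -0.5]
gripper_width: 0.0522
gripper_force: 0.0
```

Request:
play_rows(rows=[[[0.4,0,0,-0.06,0],[0.4,0,0,-0.1,0.08],[0.4,0,0,-0.1,0.16],[0.4,0,0,-0.1,0.24],[0.4,0,0,-0.1,0.32],[0.4,0,0,-0.1,0.4],[0.4,0,0,-0.1,0.48],[0.4,0,0,-0.1,0.56]]])

```text
time_s: 20.03
tcp_pos: [0.5699, 0.0544, 0.1039]
eef_rot: [-180.0, -0.0, -51.3]
contact_force: [-0.3, -0.2, 0.1]
gripper_width: 0.0527
gripper_force: 0.0
```

```bash
python3 go.py 0.625,0.3145,0.05,-92.5; python3 - <<'E'
from h import *
o=shots("7")
s,t=o["scene"],o["top"]
def cen(c): m=cv2.moments(cv2.convexHull(c));return np.array([m['m10']/m['m00'],m['m01']/m['m00']])
cs=blob(red(s),290,115,365,185);ct=blob(red(t),105,140,200,190);print(cv2.contourArea(ct),tri(cen(cs),cen(ct)))
e,_=ends(ct);p=plane("top",e,.012);print(e,p,p.mean(0),np.linalg.norm(p[0]-p[1]))
cv2.imwrite("pics/c10.png",np.hstack([crop(s,230,95,370,200),crop(cv2.convertScaleAbs(t,alpha=1.5),96,135,296,285)]))
E
```

```text
20.0333 [0.5699 0.0544 0.1039] [-179.9619   -0.0147  -51.2761] j [ 25.0308  15.3191 -19.5859   0.0064 -55.0545  13.6894] w 0.0527 F [-0.2547 -0.1534  0.1437]
0.625,0.3145,0.05,-92.5 -> [-0.3369 -0.4113  0.1078] turn 0.4797Traceback (most recent call last):
  File "<stdin>", line 5, in <module>
  File "h.py", line 29, in blob
    c=max(cv2.findContours(M,cv2.RETR_EXTERNAL,cv2.CHAIN_APPROX_NONE)[0],key=cv2.contourArea);return c
ValueError: max() iterable argument is empty
```

```bash
python3 - <<'E'
from h import *
s,t=cv2.imread("pics/scene7.png"),cv2.imread("pics/top7.png")
for n,im in(("s",s),("t",t)):
    for c in cv2.findContours(red(im),cv2.RETR_EXTERNAL,cv2.CHAIN_APPROX_NONE)[0]:
        if cv2.contourArea(c)>60: print(n,cv2.contourArea(c),cv2.boundingRect(c))
cv2.imwrite("pics/c10.png",np.hstack([crop(s,210,80,370,200),crop(cv2.convertScaleAbs(t,alpha=1.5),96,135,296,285)]))
E
```

```text
s 84.5 (290, 268, 29, 11)
s 271.5 (291, 239, 31, 19)
s 364.5 (317, 135, 32, 37)
s 368.5 (16, 9, 22, 49)
```

View pics/c10.png

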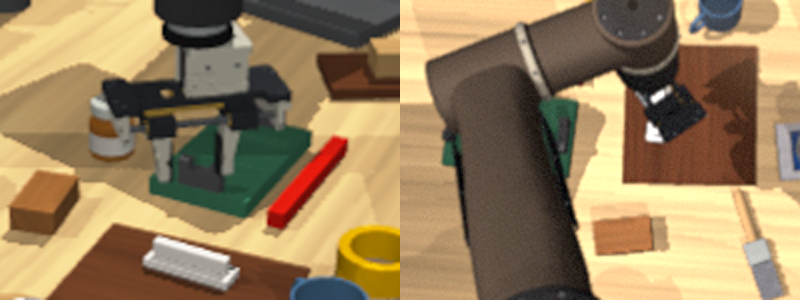

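The bracket lies rib up on the board (scene, about (286,185)), and the bar is unchanged at (333,153). Now fetching the bar.

Request:
play_rows(rows=[[[0.4,-0.04,-0.05,-0.02,0.08],[0.4,-0.08,-0.1,-0.02,0.16],[0.4,-0.12,-0.15,-0.02,0.24],[0.4,-0.16,-0.2,-0.02,0.32],[0.4,-0.21,-0.25,-0.02,0.4],[0.4,-0.25,-0.3,-0.02,0.48],[0.4,-0.29,-0.355,-0.02,0.48],[0.4,-0.3369,-0.4113,-0.02,0.48]]])

```text
time_s: 20.8
tcp_pos: [0.6236, 0.3161, 0.1136]
eef_rot: [-180.0, 0.0, -92.0]
contact_force: [1.1, -0.6, 0.6]
gripper_width: 0.0525
gripper_force: 0.0
```

Request:
play_rows(rows=[[[0.4,0,0,0,0],[0.4,0,0,0,0],[0.4,0,0,0,0],[0.4,0,0,0,0],[0.4,0,0,0,0],[0.4,0,0,0,0],[0.4,0,0,0,0],[0.4,0,0,0,0]]])

```text
time_s: 21.47
tcp_pos: [0.6235, 0.3144, 0.1133]
eef_rot: [-180.0, 0.0, -92.2]
contact_force: [-0.2, -0.3, 0.1]
gripper_width: 0.0524
gripper_force: 0.0
```

```bash
python3 go.py 0.6252,0.3142,-0.025,-92.6
```

```text
21.4667 [0.6235 0.3144 0.1133] [-179.9843    0.0141  -92.2067] j [ 42.6979  25.7956  -2.1637   0.0012 -62.0197 -44.9052] w 0.0524 F [-0.2492 -0.3444  0.0837]
0.6252,0.3142,-0.025,-92.6 -> [ 0.0002 -0.0033  0.2765] turn 0.0046
```

Request:
play_rows(rows=[[[0.4,0,-0.0033,0.05,0.0046],[0.4,0,-0.0033,0.11,0.0046],[0.4,0,-0.0033,0.17,0.0046],[0.4,0,-0.0033,0.22,0.0046],[0.4,0,-0.0033,0.25,0.0046],[0.4,0,-0.0033,0.265,0.0046],[0.4,0,-0.0033,0.273,0.0046],[0.4,0,-0.0033,0.276,0.0046]]])

```text
time_s: 22.13
tcp_pos: [0.6258, 0.3148, -0.0248]
eef_rot: [-180.0, 0.0, -92.6]
contact_force: [3.3, 0.1, 2.3]
gripper_width: 0.0524
gripper_force: 1.4
```

Request:
play_rows(rows=[[[0.9,0,0,0,0],[0.9,0,0,0,0],[0.9,0,0,0,0],[0.9,0,0,0,0],[0.9,0,0,0,0],[0.9,0,0,0,0],[0.9,0,0,0,0],[0.9,0,0,0,0]]], squeeze=20)

```text
time_s: 22.8
tcp_pos: [0.6249, 0.3148, -0.0248]
eef_rot: [180.0, -0.0, -92.6]
contact_force: [-2.4, 0.2, 3.4]
gripper_width: 0.024
gripper_force: 20.0
```

Request:
play_rows(rows=[[[0.9,0,0,-0.03,0],[0.9,0,0,-0.08,0],[0.9,0,0,-0.14,0],[0.9,0,0,-0.19,0],[0.9,0,0,-0.19,0],[0.9,0,0,-0.19,0],[0.9,0,0,-0.19,0],[0.9,0,0,-0.19,0]]])

```text
time_s: 23.47
tcp_pos: [0.624, 0.3141, 0.068]
eef_rot: [179.9, -0.1, -92.6]
contact_force: [-0.2, 0.1, -2.8]
gripper_width: 0.024
gripper_force: 20.0
```

```bash
python3 go.py 0.515,0.319,0.0706,-92.6;python3 go.py 0.515,0.319,0.0206,-92.6
```

```text
23.4667 [0.624  0.3141 0.068 ] [179.861   -0.0957 -92.609 ] j [ 42.6349  28.1183  -4.7229  -0.0372 -57.3246 -45.2239] w 0.024 F [-0.2149  0.1254 -2.8211]
0.515,0.319,0.0706,-92.6 -> [ 0.0001  0.2182 -0.0051] turn -0.0001
23.4667 [0.624  0.3141 0.068 ] [179.861   -0.0957 -92.609 ] j [ 42.6349  28.1183  -4.7229  -0.0372 -57.3246 -45.2239] w 0.024 F [-0.2149  0.1254 -2.8211]
0.515,0.319,0.0206,-92.6 -> [0.0001 0.2182 0.0949] turn -0.0001
```

Request:
play_rows(rows=[[[0.9,0,0.05,-0.005,0],[0.9,0,0.1,-0.005,0],[0.9,0,0.15,-0.005,0],[0.9,0,0.19,-0.005,0],[0.9,0,0.218,-0.005,0],[0.9,0,0.218,-0.005,0],[0.9,0,0.218,-0.005,0],[0.9,0,0.218,-0.005,0]]])

```text
time_s: 24.13
tcp_pos: [0.5163, 0.3196, 0.0718]
eef_rot: [180.0, -0.0, -92.6]
contact_force: [0.2, -0.4, -3.4]
gripper_width: 0.0239
gripper_force: 20.0
```

```bash
python3 go.py 0.515,0.319,0.024,-92.6
```

```text
24.1333 [0.5163 0.3196 0.0718] [179.9717  -0.0487 -92.566 ] j [ 50.1814  20.2501 -17.1593   0.0087 -52.6464 -52.7526] w 0.0239 F [ 0.2494 -0.4074 -3.3832]
0.515,0.319,0.024,-92.6 -> [0.0014 0.0025 0.0955] turn 0.0004
```

Request:
play_rows(rows=[[[0.9,0.001,0.0025,0.02,0],[0.9,0.001,0.0025,0.035,0],[0.9,0.001,0.0025,0.05,0],[0.9,0.001,0.0025,0.065,0],[0.9,0.001,0.0025,0.075,0],[0.9,0.001,0.0025,0.085,0],[0.9,0.001,0.0025,0.09,0],[0.9,0.001,0.0025,0.094,0]]])

```text
time_s: 24.8
tcp_pos: [0.5149, 0.3192, 0.025]
eef_rot: [180.0, -0.0, -92.6]
contact_force: [-0.0, 0.5, -2.4]
gripper_width: 0.0238
gripper_force: 20.0
```

Request:
play_rows(rows=[[[0.9,0,0,0,0],[0.9,0,0,0.001,0],[0.9,0,0,0.002,0],[0.9,0,0,0.003,0],[0.9,0,0,0.003,0],[0.9,0,0,0.003,0],[0.9,0,0,0.003,0],[0.9,0,0,0.003,0]]])

```text
time_s: 25.47
tcp_pos: [0.5149, 0.3193, 0.024]
eef_rot: [-180.0, 0.0, -92.6]
contact_force: [0.4, 0.2, -2.4]
gripper_width: 0.024
gripper_force: 20.0
```

Request:
play_rows(rows=[[[0.9,0,0,0.001,0],[0.9,0,0,0.002,0],[0.9,0,0,0.003,0],[0.9,0,0,0.004,0],[0.9,0,0,0.005,0],[0.9,0,0,0.005,0],[0.9,0,0,0.005,0],[0.9,0,0,0.005,0]]])

```text
time_s: 26.13
tcp_pos: [0.515, 0.3194, 0.0232]
eef_rot: [-180.0, 0.0, -92.6]
contact_force: [-5.6, -2.2, 13.6]
gripper_width: 0.0239
gripper_force: 20.0
```

Request:
play_rows(rows=[[[0.4,0,0,0,0],[0.4,0,0,0,0],[0.4,0,0,0,0],[0.4,0,0,0,0],[0.4,0,0,0,0],[0.4,0,0,-0.06,0],[0.4,0,0,-0.14,0],[0.4,0,0,-0.2,0]]])

```text
time_s: 26.8
tcp_pos: [0.5152, 0.3192, 0.1233]
eef_rot: [-180.0, -0.0, -92.6]
contact_force: [1.5, 2.0, 1.1]
gripper_width: 0.0524
gripper_force: 0.0
```

```bash
python3 go.py 0.516,-0.222,0.12,-82.2
```

```text
26.8 [0.5152 0.3192 0.1233] [-179.9756   -0.0293  -92.5635] j [ 50.2552  17.2511 -13.971    0.0435 -58.7865 -52.8412] w 0.0524 F [1.4759 1.9643 1.1144]
0.516,-0.222,0.12,-82.2 -> [ 1.0813 -0.0499  0.0066] turn -0.1206
```

Request:
play_rows(rows=[[[0.2,0.06,0,0,0],[0.1,0.14,0,0,-0.02],[0,0.22,0,0,-0.04],[0,0.3,0,0,-0.06],[0,0.38,0,0,-0.08],[0,0.46,0,0,-0.1],[0,0.54,0,0,-0.12],[0,0.62,0,0,-0.12]]])

```text
time_s: 27.47
tcp_pos: [0.5005, 0.0078, 0.1216]
eef_rot: [-180.0, 0.0, -82.1]
contact_force: [1.0, -0.8, 0.6]
gripper_width: 0.0874
gripper_force: 0.0
```

Request:
play_rows(rows=[[[0,0.07,0,0,0],[0,0.14,0,0,0],[0,0.21,0,0,0],[0,0.28,0,0,0],[0,0.34,0,0,0],[0,0.37,0,0,0],[0,0.37,0,0,0],[0,0.37,0,0,0]]])

```text
time_s: 28.13
tcp_pos: [0.5255, -0.1746, 0.121]
eef_rot: [180.0, 0.0, -82.4]
contact_force: [-0.4, 0.7, -0.3]
gripper_width: 0.088
gripper_force: 0.0
```

```bash
python3 - <<'E'
from h import *
o=shots("8");s,t=o["scene"],o["top"]
def cen(c): m=cv2.moments(cv2.convexHull(c));return np.array([m['m10']/m['m00'],m['m01']/m['m00']])
for R,n,im in(((262,105,342,165),"scene",s),((105,160,195,230),"top",t)):
    c=blob(red(im),*R);print(n,cen(c),plane(n,cen(c),.06),cv2.contourArea(c)); e,_=ends(c);print(e.ravel(),plane(n,e,.06).ravel())
E
python3 go.py 0.516,-0.222,0.12,-82.2
```

```text
scene [302.016 132.795] [[0.5147 0.3048 0.06  ]] 364.5
[319.157  116.1203 285.9262 147.9665] [0.5197 0.453  0.06   0.5093 0.1854 0.06  ]
top [148.8722 198.0367] [[0.5165 0.3155 0.06  ]] 423.5
[114.8096 195.0564 181.0748 201.1921] [0.5201 0.4388 0.06   0.5119 0.2012 0.06  ]
28.2333 [ 0.5256 -0.1734  0.1213] [179.984    0.0073 -82.2754] j [  2.0119  12.6675 -20.6479  -0.0068 -56.7013   5.7165] w 0.0877 F [-0.8235  0.2285  0.082 ]
0.516,-0.222,0.12,-82.2 -> [0.0937 0.0321 0.0025] turn -0.0009
```

The bar is back at its starting reading. Now over the near-board cup.

Request:
play_rows(rows=[[[0,0.04,0.012,0,0],[0,0.08,0.025,0,0],[0,0.0937,0.032,0,0],[0,0.0937,0.032,0,0],[0,0.0937,0.032,0,0],[0,0.0937,0.032,0,0],[0,0.0937,0.032,0,0],[0,0.0937,0.032,0,0]]])

```text
time_s: 28.9
tcp_pos: [0.5165, -0.2216, 0.1215]
eef_rot: [-180.0, 0.0, -82.2]
contact_force: [1.1, 0.1, -0.2]
gripper_width: 0.0878
gripper_force: 0.0
```

```bash
python3 go.py 0.516,-0.222,0.034,-82.2
```

```text
28.9 [ 0.5165 -0.2216  0.1215] [-179.99      0.0003  -82.2143] j [ -3.2679  13.4079 -19.6134  -0.0027 -56.9689  11.0551] w 0.0878 F [ 1.0717  0.1085 -0.2497]
0.516,-0.222,0.034,-82.2 -> [0.0007 0.0011 0.175 ] turn -0.0002
```

Request:
play_rows(rows=[[[0,0,0,0.03,0],[0,0,0,0.06,0],[0,0,0,0.09,0],[0,0,0,0.12,0],[0,0,0,0.145,0],[0,0,0,0.165,0],[0,0,0,0.175,0],[0,0,0,0.175,0]]])

```text
time_s: 29.57
tcp_pos: [0.5157, -0.222, 0.0329]
eef_rot: [179.9, 0.0, -82.3]
contact_force: [0.5, 0.0, -0.5]
gripper_width: 0.0876
gripper_force: 0.0
```

Request:
play_rows(rows=[[[0.5,0,0,0,0],[0.5,0,0,0,0],[0.5,0,0,0,0],[0.5,0,0,0,0],[0.5,0,0,0,0],[0.5,0,0,0,0],[0.5,0,0,0,0],[0.5,0,0,0,0]]], squeeze=40)

```text
time_s: 30.23
tcp_pos: [0.5158, -0.2225, 0.0344]
eef_rot: [180.0, -0.0, -82.3]
contact_force: [-3.0, 0.0, 6.3]
gripper_width: 0.0592
gripper_force: 40.0
```

```bash
python3 go.py
```

```text
30.2333 [ 0.5158 -0.2225  0.0344] [179.9742  -0.0072 -82.2697] j [ -3.357   19.0098 -25.2258   0.0168 -45.7884  11.0756] w 0.0592 F [-3.0487  0.0147  6.2942]
```

Request:
play_rows(rows=[[[0.5,0,0,-0.001,0.083],[0.5,0,0,-0.002,0.166],[0.5,0,0,-0.003,0.25],[0.5,0,0,-0.004,0.333],[0.5,0,0,-0.005,0.25],[0.5,0,0,-0.006,0.166],[0.5,0,0,-0.007,0.083],[0.5,0,0,-0.008,0]]])

```text
time_s: 30.9
tcp_pos: [0.5159, -0.2221, 0.0375]
eef_rot: [180.0, 0.0, -82.0]
contact_force: [0.5, 0.5, -3.8]
gripper_width: 0.0595
gripper_force: 40.0
```

Request:
play_rows(rows=[[[0.5,0,0,-0.001,0.083],[0.5,0,0,-0.002,0.166],[0.5,0,0,-0.003,0.25],[0.5,0,0,-0.004,0.333],[0.5,0,0,-0.005,0.25],[0.5,0,0,-0.006,0.166],[0.5,0,0,-0.007,0.083],[0.5,0,0,-0.008,0]]])

```text
time_s: 31.57
tcp_pos: [0.5159, -0.2222, 0.0415]
eef_rot: [180.0, 0.0, -82.0]
contact_force: [-0.1, -0.3, -2.8]
gripper_width: 0.0592
gripper_force: 40.0
```

```bash
python3 go.py;  python3 - <<'E'
from h import *
o=shots("9");s=o["scene"]
cv2.imwrite("pics/c11.png",crop(s,140,170,268,266,640,480))
E
```

```text
31.5667 [ 0.5159 -0.2222  0.0415] [179.9732   0.0295 -81.956 ] j [ -3.351   18.502  -24.7949  -0.0325 -46.7353  11.4172] w 0.0592 F [-0.1453 -0.333  -2.8122]
```

View pics/c11.png

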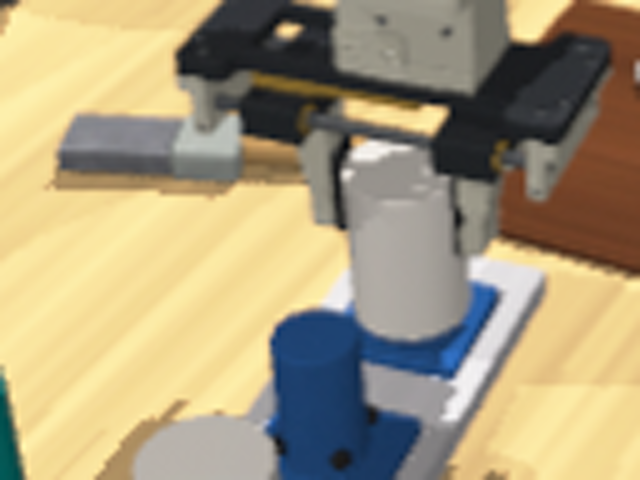

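The cup is rising with the core still seated (force only -3 N). Continuing.

Request:
play_rows(rows=[[[0.5,0,0,-0.001,0.083],[0.5,0,0,-0.002,0.166],[0.5,0,0,-0.003,0.25],[0.5,0,0,-0.004,0.333],[0.5,0,0,-0.005,0.25],[0.5,0,0,-0.006,0.166],[0.5,0,0,-0.007,0.083],[0.5,0,0,-0.008,0]]])

```text
time_s: 32.33
tcp_pos: [0.516, -0.2222, 0.0456]
eef_rot: [180.0, 0.0, -82.2]
contact_force: [-0.6, -0.0, -2.0]
gripper_width: 0.059
gripper_force: 40.0
```

Request:
play_rows(rows=[[[0.5,0,0,-0.001,0.083],[0.5,0,0,-0.002,0.166],[0.5,0,0,-0.003,0.25],[0.5,0,0,-0.004,0.333],[0.5,0,0,-0.005,0.25],[0.5,0,0,-0.006,0.166],[0.5,0,0,-0.007,0.083],[0.5,0,0,-0.008,0]]])

```text
time_s: 33.0
tcp_pos: [0.5163, -0.2223, 0.05]
eef_rot: [-180.0, 0.0, -82.2]
contact_force: [-0.2, -0.3, -0.0]
gripper_width: 0.0593
gripper_force: 40.0
```

Request:
play_rows(rows=[[[0.5,0,0,-0.001,0.083],[0.5,0,0,-0.002,0.166],[0.5,0,0,-0.003,0.25],[0.5,0,0,-0.004,0.333],[0.5,0,0,-0.005,0.25],[0.5,0,0,-0.006,0.166],[0.5,0,0,-0.007,0.083],[0.5,0,0,-0.008,0]]])

```text
time_s: 33.67
tcp_pos: [0.5165, -0.2223, 0.0539]
eef_rot: [-180.0, -0.0, -82.2]
contact_force: [-0.7, -0.4, -1.0]
gripper_width: 0.059
gripper_force: 40.0
```

Request:
play_rows(rows=[[[0.5,0,0,-0.001,0.083],[0.5,0,0,-0.002,0.166],[0.5,0,0,-0.003,0.25],[0.5,0,0,-0.004,0.333],[0.5,0,0,-0.005,0.25],[0.5,0,0,-0.006,0.166],[0.5,0,0,-0.007,0.083],[0.5,0,0,-0.008,0]]])

```text
time_s: 34.33
tcp_pos: [0.5165, -0.2223, 0.0579]
eef_rot: [-180.0, 0.0, -82.2]
contact_force: [0.5, -0.2, -1.4]
gripper_width: 0.0594
gripper_force: 40.0
```

Request:
play_rows(rows=[[[0.5,0,0,-0.004,0],[0.5,0,0,-0.008,0],[0.5,0,0,-0.012,0],[0.5,0,0,-0.016,0],[0.5,0,0,-0.016,0],[0.5,0,0,-0.016,0],[0.5,0,0,-0.016,0],[0.5,0,0,-0.016,0]]])

```text
time_s: 35.0
tcp_pos: [0.5162, -0.2223, 0.0658]
eef_rot: [180.0, 0.0, -82.3]
contact_force: [-0.0, -0.3, -0.8]
gripper_width: 0.0589
gripper_force: 40.0
```

Request:
play_rows(rows=[[[0.5,0,0,-0.02,0],[0.5,0,0,-0.05,0],[0.5,0,0,-0.08,0],[0.5,0,0,-0.11,0],[0.5,0,0,-0.14,0],[0.5,0,0,-0.14,0],[0.5,0,0,-0.14,0],[0.5,0,0,-0.14,0]]])

```text
time_s: 35.67
tcp_pos: [0.5158, -0.2222, 0.1356]
eef_rot: [180.0, 0.0, -82.3]
contact_force: [-0.5, 0.3, -1.6]
gripper_width: 0.0595
gripper_force: 40.0
```

Request:
play_rows(rows=[[[0.5,-0.04,-0.003,0,0],[0.5,-0.1,-0.006,0,0],[0.5,-0.16,-0.009,0,0],[0.5,-0.22,-0.012,0,0],[0.5,-0.28,-0.015,0,0],[0.5,-0.33,-0.015,0,0],[0.5,-0.345,-0.015,0,0],[0.5,-0.345,-0.015,0,0]]])

```text
time_s: 36.33
tcp_pos: [0.4998, -0.0488, 0.1352]
eef_rot: [179.9, 0.0, -82.1]
contact_force: [-0.1, -0.0, -1.3]
gripper_width: 0.0588
gripper_force: 40.0
```

```bash
python3 go.py 0.5,-0.05,0.022,-82.2;  python3 - <<'E'
from h import *
o=shots("10");s=o["scene"]
cv2.imwrite("pics/c12.png",crop(s,140,150,300,270,640,480))
E
```

```text
36.3333 [ 0.4998 -0.0488  0.1352] [179.9272   0.005  -82.1303] j [ 16.8589   7.1305 -25.5936  -0.0193 -57.3471  -8.9788] w 0.0588 F [-0.1238 -0.0397 -1.2772]
0.5,-0.05,0.022,-82.2 -> [ 0.0024 -0.0001  0.2265] turn 0.0008
```

View pics/c12.png

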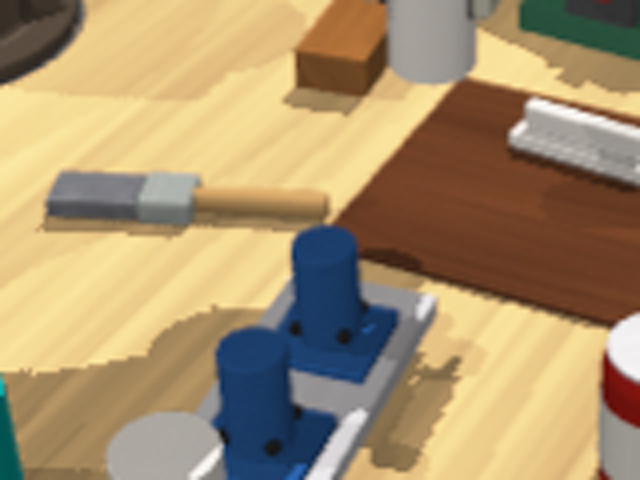

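The core is bare and seated, and the cup is held over the board. Lowering it.

Request:
play_rows(rows=[[[0.5,0,0,0.04,0],[0.5,0,0,0.08,0],[0.5,0,0,0.12,0],[0.5,0,0,0.16,0],[0.5,0,0,0.19,0],[0.5,0,0,0.21,0],[0.5,0,0,0.22,0],[0.5,0,0,0.225,0]]])

```text
time_s: 37.1
tcp_pos: [0.5002, -0.0511, 0.0227]
eef_rot: [179.9, -0.0, -82.3]
contact_force: [-0.2, 0.6, -0.4]
gripper_width: 0.0591
gripper_force: 40.0
```

Request:
play_rows(rows=[[[0.5,0,0,0.001,0],[0.5,0,0,0.002,0],[0.5,0,0,0.003,0],[0.5,0,0,0.004,0],[0.5,0,0,0.005,0],[0.5,0,0,0.005,0],[0.5,0,0,0.005,0],[0.5,0,0,0.005,0]]])

```text
time_s: 37.77
tcp_pos: [0.5006, -0.0503, 0.0211]
eef_rot: [-180.0, 0.0, -82.3]
contact_force: [0.6, -0.3, -0.4]
gripper_width: 0.0595
gripper_force: 40.0
```

Going 2 mm more, then release and rise.

Request:
play_rows(rows=[[[0.5,0,0,0.001,0],[0.5,0,0,0.002,0],[0.5,0,0,0.003,0],[0.5,0,0,0.004,0],[0.5,0,0,0.004,0],[0.5,0,0,0.004,0],[0.5,0,0,0.004,0],[0.5,0,0,0.004,0]]])

```text
time_s: 38.43
tcp_pos: [0.5006, -0.0504, 0.0202]
eef_rot: [-180.0, -0.0, -82.2]
contact_force: [-7.0, 1.2, 15.4]
gripper_width: 0.0591
gripper_force: 40.0
```

Request:
play_rows(rows=[[[0,0,0,-0.001,0],[0,0,0,-0.001,0],[0,0,0,-0.001,0],[0,0,0,-0.001,0],[0,0,0,-0.001,0],[0,0,0,-0.03,0],[0,0,0,-0.07,0],[0,0,0,-0.12,0]]])

```text
time_s: 39.1
tcp_pos: [0.4992, -0.0506, 0.0782]
eef_rot: [179.8, -0.0, -82.3]
contact_force: [1.0, 0.8, -0.9]
gripper_width: 0.0876
gripper_force: 0.0
```

Request:
play_rows(rows=[[[0,0,0,-0.06,0],[0,0,0,-0.1,0],[0,0,0,-0.1,0],[0,0,0,-0.1,0],[0,0,0,-0.1,0],[0,0,0,-0.1,0],[0,0,0,-0.1,0],[0,0,0,-0.1,0]]])

```text
time_s: 39.77
tcp_pos: [0.5, -0.0505, 0.128]
eef_rot: [179.9, -0.0, -82.3]
contact_force: [0.1, -0.1, -0.3]
gripper_width: 0.0875
gripper_force: 0.0
```

```bash
python3 go.py 0.5445,-0.43,0.12,-82.2
```

```text
39.7667 [ 0.5    -0.0505  0.128 ] [179.8991  -0.0136 -82.2735] j [ 16.6674   7.5976 -26.104   -0.0027 -56.4002  -8.9394] w 0.0875 F [ 0.08   -0.0997 -0.2772]
0.5445,-0.43,0.12,-82.2 -> [0.7641 0.0138 0.0161] turn -0.0009
```

Request:
play_rows(rows=[[[0,0.06,0,0,0],[0,0.14,0,0,0],[0,0.22,0.01,0,0],[0,0.3,0.0138,0,0],[0,0.38,0.0138,0,0],[0,0.46,0.0138,0,0],[0,0.54,0.0138,0,0],[0,0.62,0.0138,0,0]]])

```text
time_s: 40.43
tcp_pos: [0.535, -0.3605, 0.1282]
eef_rot: [179.9, 0.0, -82.3]
contact_force: [1.7, 0.0, 0.5]
gripper_width: 0.0874
gripper_force: 0.0
```

Request:
play_rows(rows=[[[0,0.07,0,0,0],[0,0.12,0,0,0],[0,0.144,0,0,0],[0,0.144,0,0,0],[0,0.144,0,0,0],[0,0.144,0,0,0],[0,0.144,0,0,0],[0,0.144,0,0,0]]])

```text
time_s: 41.1
tcp_pos: [0.5454, -0.4287, 0.1294]
eef_rot: [-180.0, -0.0, -82.2]
contact_force: [0.7, 0.0, -0.2]
gripper_width: 0.0875
gripper_force: 0.0
```

```bash
python3 go.py 0.5445,-0.43,0.034,-82.2
```

```text
41.1 [ 0.5454 -0.4287  0.1294] [-179.9744   -0.0095  -82.1885] j [-22.1214  24.683   -1.7237  -0.0051 -63.5664  29.9352] w 0.0875 F [ 0.7471  0.0089 -0.1717]
0.5445,-0.43,0.034,-82.2 -> [0.0024 0.002  0.1908] turn 0.0001
```

Request:
play_rows(rows=[[[0,0.0024,0.002,0.03,0],[0,0.0024,0.002,0.06,0],[0,0.0024,0.002,0.09,0],[0,0.0024,0.002,0.12,0],[0,0.0024,0.002,0.15,0],[0,0.0024,0.002,0.175,0],[0,0.0024,0.002,0.19,0],[0,0.0024,0.002,0.19,0]]])

```text
time_s: 41.77
tcp_pos: [0.5434, -0.4302, 0.0322]
eef_rot: [179.9, 0.1, -82.2]
contact_force: [-0.5, 0.7, 0.2]
gripper_width: 0.0877
gripper_force: 0.0
```

Request:
play_rows(rows=[[[0.5,0,0,0,0],[0.5,0,0,0,0],[0.5,0,0,0,0],[0.5,0,0,0,0],[0.5,0,0,0,0],[0.5,0,0,0,0],[0.5,0,0,0,0],[0.5,0,0,0,0]]], squeeze=40)

```text
time_s: 42.43
tcp_pos: [0.5448, -0.4314, 0.0347]
eef_rot: [-179.9, -0.0, -82.3]
contact_force: [0.8, 0.8, 4.0]
gripper_width: 0.0601
gripper_force: 40.0
```

Request:
play_rows(rows=[[[0.5,0,0,-0.001,0.083],[0.5,0,0,-0.002,0.166],[0.5,0,0,-0.003,0.25],[0.5,0,0,-0.004,0.333],[0.5,0,0,-0.005,0.25],[0.5,0,0,-0.006,0.166],[0.5,0,0,-0.007,0.083],[0.5,0,0,-0.008,0]]])

```text
time_s: 43.1
tcp_pos: [0.5436, -0.4309, 0.037]
eef_rot: [179.9, 0.1, -82.0]
contact_force: [1.4, 0.6, -1.8]
gripper_width: 0.0596
gripper_force: 40.0
```

Request:
play_rows(rows=[[[0.5,0,0,-0.001,0.083],[0.5,0,0,-0.002,0.166],[0.5,0,0,-0.003,0.25],[0.5,0,0,-0.004,0.333],[0.5,0,0,-0.005,0.25],[0.5,0,0,-0.006,0.166],[0.5,0,0,-0.007,0.083],[0.5,0,0,-0.008,0]]])

```text
time_s: 43.77
tcp_pos: [0.5436, -0.4309, 0.041]
eef_rot: [179.9, 0.1, -82.0]
contact_force: [2.1, 0.3, -2.5]
gripper_width: 0.0601
gripper_force: 40.0
```

Same behaviour as the first cup, so I'll continue.

Request:
play_rows(rows=[[[0.5,0,0,-0.001,0.083],[0.5,0,0,-0.002,0.166],[0.5,0,0,-0.003,0.25],[0.5,0,0,-0.004,0.333],[0.5,0,0,-0.005,0.25],[0.5,0,0,-0.006,0.166],[0.5,0,0,-0.007,0.083],[0.5,0,0,-0.008,0]]])

```text
time_s: 44.43
tcp_pos: [0.5436, -0.4309, 0.045]
eef_rot: [179.9, 0.1, -82.0]
contact_force: [1.7, 0.1, -2.7]
gripper_width: 0.0601
gripper_force: 40.0
```

Request:
play_rows(rows=[[[0.5,0,0,-0.001,0.083],[0.5,0,0,-0.002,0.166],[0.5,0,0,-0.003,0.25],[0.5,0,0,-0.004,0.333],[0.5,0,0,-0.005,0.25],[0.5,0,0,-0.006,0.166],[0.5,0,0,-0.007,0.083],[0.5,0,0,-0.008,0]]])

```text
time_s: 45.1
tcp_pos: [0.5443, -0.4313, 0.05]
eef_rot: [-180.0, -0.0, -81.9]
contact_force: [0.9, -0.0, 0.2]
gripper_width: 0.0595
gripper_force: 40.0
```

Request:
play_rows(rows=[[[0.5,0,0,-0.001,0.083],[0.5,0,0,-0.002,0.166],[0.5,0,0,-0.003,0.25],[0.5,0,0,-0.004,0.333],[0.5,0,0,-0.005,0.25],[0.5,0,0,-0.006,0.166],[0.5,0,0,-0.007,0.083],[0.5,0,0,-0.008,0]]])

```text
time_s: 45.77
tcp_pos: [0.5435, -0.4308, 0.0531]
eef_rot: [179.9, 0.1, -81.9]
contact_force: [0.2, 0.0, -1.8]
gripper_width: 0.0598
gripper_force: 40.0
```

Request:
play_rows(rows=[[[0.5,0,0,-0.001,0.083],[0.5,0,0,-0.002,0.166],[0.5,0,0,-0.003,0.25],[0.5,0,0,-0.004,0.333],[0.5,0,0,-0.005,0.25],[0.5,0,0,-0.006,0.166],[0.5,0,0,-0.007,0.083],[0.5,0,0,-0.008,0]]])

```text
time_s: 46.43
tcp_pos: [0.5434, -0.4308, 0.0571]
eef_rot: [179.9, 0.1, -81.9]
contact_force: [0.2, -0.0, -2.0]
gripper_width: 0.0601
gripper_force: 40.0
```

Request:
play_rows(rows=[[[0.5,0,0,-0.004,0],[0.5,0,0,-0.008,0],[0.5,0,0,-0.012,0],[0.5,0,0,-0.016,0],[0.5,0,0,-0.016,0],[0.5,0,0,-0.016,0],[0.5,0,0,-0.016,0],[0.5,0,0,-0.016,0]]])

```text
time_s: 47.1
tcp_pos: [0.5441, -0.4311, 0.0658]
eef_rot: [180.0, 0.0, -82.3]
contact_force: [1.0, -0.2, -1.0]
gripper_width: 0.0596
gripper_force: 40.0
```

```bash
python3 go.py 0.64,-0.05,0.1358,-82.2
```

```text
47.1 [ 0.5441 -0.4311  0.0658] [179.9891   0.0092 -82.3001] j [-22.3539  27.7759  -5.6579  -0.003  -56.5802  30.0555] w 0.0596 F [ 0.9512 -0.2287 -1.0377]
0.64,-0.05,0.1358,-82.2 -> [-0.7296 -0.2923 -0.14  ] turn -0.0012
```

Request:
play_rows(rows=[[[0.5,0,0,-0.02,0],[0.5,0,0,-0.05,0],[0.5,0,0,-0.08,0],[0.5,0,0,-0.11,0],[0.5,0,0,-0.14,0],[0.5,0,0,-0.16,0],[0.5,-0.03,-0.012,-0.16,0],[0.5,-0.07,-0.028,-0.16,0]]])

```text
time_s: 47.77
tcp_pos: [0.5534, -0.3952, 0.1468]
eef_rot: [-179.9, -0.0, -82.4]
contact_force: [-0.0, 0.0, -2.2]
gripper_width: 0.0598
gripper_force: 40.0
```

Request:
play_rows(rows=[[[0.5,-0.07,-0.028,0,0],[0.5,-0.14,-0.056,0,0],[0.5,-0.21,-0.084,0,0],[0.5,-0.28,-0.112,0,0],[0.5,-0.35,-0.14,0,0],[0.5,-0.42,-0.168,0,0],[0.5,-0.49,-0.196,0,0],[0.5,-0.56,-0.224,0,0]]])

```text
time_s: 48.43
tcp_pos: [0.6265, -0.0997, 0.146]
eef_rot: [180.0, 0.0, -82.3]
contact_force: [0.4, -0.5, -2.3]
gripper_width: 0.0596
gripper_force: 40.0
```

Request:
play_rows(rows=[[[0.5,-0.05,-0.02,0,0],[0.5,-0.09,-0.036,0,0],[0.5,-0.1,-0.04,0,0],[0.5,-0.1,-0.04,0,0],[0.5,-0.1,-0.04,0,0],[0.5,-0.1,-0.04,0,0],[0.5,-0.1,-0.04,0,0],[0.5,-0.1,-0.04,0,0]]])

```text
time_s: 49.1
tcp_pos: [0.6395, -0.0509, 0.146]
eef_rot: [-180.0, -0.0, -82.4]
contact_force: [0.2, -0.6, -1.8]
gripper_width: 0.0598
gripper_force: 40.0
```

```bash
python3 go.py 0.64,-0.05,0.0225,-82.2
```

```text
49.1 [ 0.6395 -0.0509  0.146 ] [-179.9974   -0.0002  -82.3515] j [ 12.8454  19.3383  -7.683    0.0005 -62.9761  -5.1972] w 0.0598 F [ 0.2274 -0.6438 -1.7557]
0.64,-0.05,0.0225,-82.2 -> [-0.0016 -0.0011  0.247 ] turn -0.0018
```

Request:
play_rows(rows=[[[0.5,0,0,0.04,0],[0.5,0,0,0.09,0],[0.5,0,0,0.14,0],[0.5,0,0,0.18,0],[0.5,0,0,0.21,0],[0.5,0,0,0.23,0],[0.5,0,0,0.24,0],[0.5,0,0,0.246,0]]])

```text
time_s: 49.77
tcp_pos: [0.6398, -0.0503, 0.0225]
eef_rot: [180.0, -0.0, -82.3]
contact_force: [-0.1, -0.2, -1.4]
gripper_width: 0.0599
gripper_force: 40.0
```

Request:
play_rows(rows=[[[0.5,0,0,0.001,0],[0.5,0,0,0.002,0],[0.5,0,0,0.003,0],[0.5,0,0,0.004,0],[0.5,0,0,0.004,0],[0.5,0,0,0.004,0],[0.5,0,0,0.004,0],[0.5,0,0,0.004,0]]])

```text
time_s: 50.43
tcp_pos: [0.6398, -0.0498, 0.0211]
eef_rot: [-180.0, -0.0, -82.3]
contact_force: [-0.2, -0.1, -1.3]
gripper_width: 0.0599
gripper_force: 40.0
```

Request:
play_rows(rows=[[[0.5,0,0,0.001,0],[0.5,0,0,0.002,0],[0.5,0,0,0.003,0],[0.5,0,0,0.003,0],[0.5,0,0,0.003,0],[0.5,0,0,0.003,0],[0.5,0,0,0.003,0],[0.5,0,0,0.003,0]]])

```text
time_s: 51.1
tcp_pos: [0.6399, -0.0498, 0.0207]
eef_rot: [-180.0, -0.0, -82.2]
contact_force: [-3.1, 1.1, 7.9]
gripper_width: 0.06
gripper_force: 40.0
```

Touching down. Release, rise, then swing clear to the right for a check.

Request:
play_rows(rows=[[[0,0,0,0,0],[0,0,0,0,0],[0,0,0,0,0],[0,0,0,0,0],[0,0,0,0,0],[0,0,0,-0.03,0],[0,0,0,-0.07,0],[0,0,0,-0.12,0]]])

```text
time_s: 51.77
tcp_pos: [0.6385, -0.05, 0.0784]
eef_rot: [179.8, -0.0, -82.3]
contact_force: [0.9, 1.4, -0.3]
gripper_width: 0.0879
gripper_force: 0.0
```

Request:
play_rows(rows=[[[0,0,0,-0.06,0],[0,0,0,-0.12,0],[0,0,0,-0.16,0],[0,0.06,0,-0.16,0],[0,0.14,0,-0.16,0],[0,0.22,0,-0.16,0],[0,0.3,0,-0.16,0],[0,0.38,0,-0.16,0]]])

```text
time_s: 52.43
tcp_pos: [0.6654, -0.2397, 0.1595]
eef_rot: [-180.0, 0.0, -82.2]
contact_force: [0.2, 0.4, -1.2]
gripper_width: 0.0876
gripper_force: 0.0
```

Request:
play_rows(rows=[[[0,0.08,0,0,0],[0,0.16,0,0,0],[0,0.24,0,0,0],[0,0.32,0,0,0],[0,0.4,0,0,0],[0,0.45,0,0,0],[0,0.45,0,0,0],[0,0.45,0,0,0]]])

```text
time_s: 53.1
tcp_pos: [0.6946, -0.4629, 0.1574]
eef_rot: [179.9, 0.1, -82.4]
contact_force: [-0.6, -0.3, -0.5]
gripper_width: 0.0875
gripper_force: 0.0
```

```bash
python3 go.py; python3 - <<'E'
from h import *
o=shots("11");s,t=o["scene"],o["top"]
def cen(c): m=cv2.moments(cv2.convexHull(c));return np.array([m['m10']/m['m00'],m['m01']/m['m00']])
for R,n,im in(((262,105,342,165),"scene",s),((105,160,195,230),"top",t)):
    c=blob(red(im),*R);e,_=ends(c);print(n,cen(c),plane(n,e,.06).ravel())
# white blobs on board, both views
def whites(im,R,v):
    m=np.zeros(im.shape[:2],np.uint8);m[R[1]:R[3],R[0]:R[2]]=white(im,v,50)[R[1]:R[3],R[0]:R[2]]
    return [(cen(c),cv2.boundingRect(c)) for c in cv2.findContours(m,cv2.RETR_EXTERNAL,cv2.CHAIN_APPROX_NONE)[0] if cv2.contourArea(c)>20]
W=whites(t,(200,150,282,234),140);S=whites(s,(215,140,345,250),200)
for c,b in W: print("top",c,b,plane("top",c,.091),plane("top",c,.03))
for c,b in S: print("sc",c,b,plane("scene",c,.091),plane("scene",c,.03))
for P in([.5,-.05,.091],[.64,-.05,.091],[.57,.054,.038]): print(P,proj("top",[P]),proj("scene",[P]))
# bystander shift: difference to the first picture outside job areas
d=cv2.absdiff(cv2.medianBlur(t,3),cv2.medianBlur(cv2.imread("pics/top0.png"),3)).max(2)
for n,(x,y) in dict(tape=(203,135),mug=(256,137),can=(309,143),brush=(276,262),block=(207,252),jar=(152,249)).items(): print(n,(d[y-12:y+12,x-12:x+12]>60).sum())
h=lambda im:cv2.inRange(cv2.cvtColor(im,cv2.COLOR_BGR2HSV),(105,120,40),(125,255,255))
s0=cv2.imread("pics/scene0.png")
print("core2 scene blue top before/after", [cv2.boundingRect(np.argwhere(h(i)[225:262,190:220])[:,::-1].astype(np.int32)) for i in(s0,s)])
E
```

```text
53.1 [ 0.6946 -0.4629  0.1574] [179.8996   0.0648 -82.4335] j [-20.4038  37.1379  23.2724  -0.0104 -76.2536  27.9729] w 0.0875 F [-0.5881 -0.3295 -0.4808]
scene [302.3468 132.5903] [0.5207 0.452  0.06   0.51   0.1848 0.06  ]
top [148.4249 197.9155] [0.5207 0.4388 0.06   0.5125 0.2015 0.06  ]
top [254.8281 167.4027] (247, 159, 17, 18) [[ 0.6392 -0.0481  0.091 ]] [[ 0.6562 -0.0477  0.03  ]]
sc [227.2281 247.0322] (219, 245, 17, 5) [[ 0.6003 -0.3339  0.091 ]] [[ 0.5623 -0.2748  0.03  ]]
sc [305.9868 236.492 ] (292, 228, 29, 18) [[ 0.7423 -0.2243  0.091 ]] [[ 0.7173 -0.1553  0.03  ]]
sc [289.9691 184.8957] (272, 175, 35, 20) [[ 0.6242 -0.0461  0.091 ]] [[0.5884 0.0392 0.03  ]]
[0.5, -0.05, 0.091] [[253.112  207.0868]] [[247.8823 174.6608]]
[0.64, -0.05, 0.091] [[255.3943 167.2007]] [[294.8643 187.0813]]
[0.57, 0.054, 0.038] [[224.7773 188.6802]] [[286.3056 178.5788]]
tape 0
mug 0
can 281
brush 169
block 213
jar 45
core2 scene blue top before/after [(3, 7, 27, 30), (0, 5, 30, 32)]
```

```bash
python3 - <<'E'
from h import *
s,t=cv2.imread("pics/scene11.png"),cv2.imread("pics/top11.png")
def lo(im,R,v,sat):
    c=blob(white(im,v,sat),*R);return cv2.boundingRect(c),cv2.contourArea(c),cv2.minAreaRect(c)
print("cupA top",lo(t,(236,194,272,225),75,70),t[207,253])
print("cupA scene",lo(s,(225,155,270,215),100,60),s[175,248])
print("cupB scene",lo(s,(272,165,318,226),100,60))
print("bracket top",lo(t,(208,165,240,215),75,70))
for p in([.5,-.05,.006],[.5,-.05,.091],[.64,-.05,.006]):print(p,proj("scene",[p]))
s0,t0=cv2.imread("pics/scene0.png"),cv2.imread("pics/top0.png")
g=lambda i:cv2.GaussianBlur(cv2.cvtColor(i,cv2.COLOR_BGR2GRAY),(3,3),0)
for n,(x,y) in dict(tape=(203,135),mug=(256,137),can=(309,143),brush=(276,262),block=(207,252),jar=(152,249)).items():
    print("top",n,[tuple(int(q) for q in i[y,x]) for i in(t0,t)])
for n,(x,y,w) in dict(tape=(362,185,20),mug=(340,213,22),can=(305,253,22),brush=(178,200,24),block=(228,160,16),jar=(254,130,14)).items():
    T=g(s0)[y-w:y+w,x-w:x+w];m=cv2.matchTemplate(g(s)[y-w-10:y+w+10,x-w-10:x+w+10],T,cv2.TM_CCOEFF_NORMED);_,v,_,l=cv2.minMaxLoc(m);print("scene",n,round(v,2),(l[0]-10,l[1]-10))
for n,(x,y,w) in dict(core1=(221,250,5),core2=(204,245,12)).items():
    T=g(s0)[y-w:y+w,x-w:x+w];m=cv2.matchTemplate(g(s)[y-w-10:y+w+10,x-w-10:x+w+10],T,cv2.TM_CCOEFF_NORMED);_,v,_,l=cv2.minMaxLoc(m);print(n,round(v,2),(l[0]-10,l[1]-10))
# bare cores: blue post tops, in scene
bl=cv2.inRange(cv2.cvtColor(s,cv2.COLOR_BGR2HSV),(100,130,30),(130,255,255))
for c in cv2.findContours(bl,cv2.RETR_EXTERNAL,cv2.CHAIN_APPROX_NONE)[0]:
    if cv2.contourArea(c)>60: print("blue",cv2.boundingRect(c))
for d in(.105,0,-.105):
    a=np.radians(7.8);P=np.array([.530-d*np.sin(a),-.326+d*np.cos(a),.09]);print(proj("scene",[P])[0],proj("top",[P])[0])
E
```

```text
cupA top ((253, 219, 11, 6), 16.0, ((258.0846252441406, 221.82310485839844), (10.294883728027344, 4.8373541831970215), 7.125016689300537)) [52 61 75]
cupA scene ((225, 174, 41, 41), 778.0, ((245.0, 194.0), (40.0, 40.0), 0.0)) [37 36 37]
cupB scene ((272, 174, 35, 46), 919.0, ((289.0, 196.5), (34.0, 45.0), 0.0))
bracket top ((214, 204, 23, 11), 30.5, ((225.44801330566406, 208.46141052246094), (22.36037826538086, 8.283766746520996), 10.007980346679688))
[0.5, -0.05, 0.006] [[248.6298 199.9626]]
[0.5, -0.05, 0.091] [[247.8823 174.6608]]
[0.64, -0.05, 0.006] [[293.8641 212.9612]]
top tape [(93, 129, 157), (117, 161, 197)]
top mug [(49, 40, 32), (69, 57, 49)]
top can [(153, 151, 157), (51, 61, 73)]
top brush [(112, 114, 116), (145, 149, 150)]
top block [(28, 46, 72), (34, 43, 53)]
top jar [(80, 85, 85), (132, 139, 139)]
scene tape 0.99 (0, 0)
scene mug 1.0 (0, 0)
scene can 0.93 (0, 0)
scene brush 0.39 (-2, 0)
scene block 0.09 (-10, 10)
scene jar 0.52 (-10, -9)
core1 0.94 (-3, -1)
core2 0.46 (-1, 9)
blue (164, 242, 60, 66)
blue (210, 230, 27, 10)
blue (0, 111, 18, 27)
blue (400, 65, 51, 41)
blue (50, 0, 26, 43)
[220.4685 210.0805] [303.9667 205.4219]
[202.2446 236.2577] [334.4389 203.0119]
[180.929  266.8921] [364.4703 200.6164]
```

The arm blocks both views here, so I'll return to near the start pose for a clear check.

Request:
play_rows(rows=[[[0,-0.05,0.012,-0.03,0],[0,-0.12,0.03,-0.06,0],[0,-0.2,0.05,-0.06,0],[0,-0.28,0.07,-0.06,0],[0,-0.36,0.09,-0.06,0],[0,-0.44,0.11,-0.06,0],[0,-0.51,0.125,-0.06,0],[0,-0.58,0.14,-0.06,0]]])

```text
time_s: 53.87
tcp_pos: [0.5861, -0.1801, 0.1904]
eef_rot: [-179.9, -0.0, -82.1]
contact_force: [0.6, 0.6, 0.3]
gripper_width: 0.0877
gripper_force: 0.0
```

Request:
play_rows(rows=[[[0,-0.08,0.02,0,0],[0,-0.16,0.04,0,0],[0,-0.23,0.056,0,0],[0,-0.3,0.073,0,0],[0,-0.37,0.09,0,0],[0,-0.44,0.107,0,0],[0,-0.51,0.124,0,0],[0,-0.58,0.14,0,0]]])

```text
time_s: 54.53
tcp_pos: [0.4771, 0.0971, 0.1902]
eef_rot: [-179.9, 0.1, -82.2]
contact_force: [0.6, 0.1, -0.2]
gripper_width: 0.0873
gripper_force: 0.0
```

Request:
play_rows(rows=[[[0,-0.08,0.02,0,0],[0,-0.16,0.04,0,0],[0,-0.23,0.056,0,0],[0,-0.3,0.073,0,0],[0,-0.37,0.09,0,0],[0,-0.44,0.107,0,0],[0,-0.51,0.124,0,0],[0,-0.58,0.14,0,0]]])

```text
time_s: 55.2
tcp_pos: [0.3682, 0.3747, 0.1904]
eef_rot: [-179.9, 0.1, -82.1]
contact_force: [0.9, -0.0, -1.4]
gripper_width: 0.0875
gripper_force: 0.0
```

Request:
play_rows(rows=[[[0,-0.08,0.02,0,0],[0,-0.16,0.04,0,0],[0,-0.23,0.056,0,0],[0,-0.3,0.073,0,0],[0,-0.37,0.09,0,0],[0,-0.44,0.107,0,0],[0,-0.51,0.124,0,0],[0,-0.51,0.124,0,0]]])

```text
time_s: 55.87
tcp_pos: [0.2708, 0.622, 0.1887]
eef_rot: [-180.0, 0.1, -82.0]
contact_force: [0.5, -0.4, -0.4]
gripper_width: 0.0876
gripper_force: 0.0
```

```bash
python3 go.py; cat > chk.py <<'E'
from h import *
o=shots("12");s,t=o["scene"],o["top"]
s0,t0=cv2.imread("pics/scene0.png"),cv2.imread("pics/top0.png")
def lo(im,R,v,sat):
    try: c=blob(white(im,v,sat),*R);return cv2.boundingRect(c),cv2.contourArea(c)
    except ValueError: return None
print("cupA top",lo(t,(238,192,272,225),140,50),"cupB top",lo(t,(240,152,272,186),140,50),"br top",lo(t,(210,165,239,215),100,60))
print("cupA sc",lo(s,(225,155,270,215),200,50),"cupB sc",lo(s,(272,165,318,226),200,50),"br sc",lo(s,(262,160,312,205),150,50))
for P in([.5,-.05,.091],[.64,-.05,.091],[.57,.054,.038]): print(P,proj("top",[P]),proj("scene",[P]))
g=lambda i:cv2.cvtColor(i,cv2.COLOR_BGR2GRAY)
def mt(a,b,x,y,w):
    T=g(a)[y-w:y+w,x-w:x+w];m=cv2.matchTemplate(g(b)[y-w-10:y+w+10,x-w-10:x+w+10],T,cv2.TM_CCOEFF_NORMED);_,v,_,l=cv2.minMaxLoc(m);return round(v,2),(l[0]-10,l[1]-10)
for n,a in dict(tape=(362,185,20),mug=(340,213,22),can=(305,253,22),brush=(178,200,24),block=(228,160,16),jar=(254,130,14),core2=(204,245,10)).items(): print("scene",n,mt(s0,s,*a))
for n,a in dict(tape=(203,135,16),mug=(256,137,16),can=(309,143,14),brush=(276,262,20),block=(207,252,16),jar=(152,249,12),bar=(170,200,14),bar2=(118,195,10)).items(): print("top",n,mt(t0,t,*a))
print("bar scene",mt(s0,s,290,143,12))
h=cv2.cvtColor(s,cv2.COLOR_BGR2HSV);bl=cv2.inRange(h,(100,130,30),(130,255,255))
for d,x in((.105,220),(0,202),(-.105,181)):
    a=np.radians(7.8);P=np.array([.530-d*np.sin(a),-.326+d*np.cos(a),.09]);u=proj("scene",[P])[0]
    col=np.flatnonzero(bl[195:300,int(u[0])])+195;print("core",d,u,"blue col from",col.min(),col.max())
E
python3 chk.py
```

```text
55.8667 [0.2708 0.622  0.1887] [-179.9769    0.0589  -81.9757] j [ 82.8997  21.0237   0.5988   0.0074 -69.5121 -74.878 ] w 0.0876 F [ 0.4757 -0.3953 -0.3911]
cupA top ((245, 199, 17, 17), 197.5) cupB top ((247, 160, 17, 16), 185.0) br top ((219, 176, 13, 30), 263.0)
cupA sc ((238, 170, 21, 12), 169.0) cupB sc ((272, 175, 35, 19), 238.5) br sc ((267, 175, 40, 30), 537.5)
[0.5, -0.05, 0.091] [[253.112  207.0868]] [[247.8823 174.6608]]
[0.64, -0.05, 0.091] [[255.3943 167.2007]] [[294.8643 187.0813]]
[0.57, 0.054, 0.038] [[224.7773 188.6802]] [[286.3056 178.5788]]
scene tape (1.0, (0, 0))
scene mug (1.0, (0, 0))
scene can (0.99, (0, 0))
scene brush (1.0, (0, 0))
scene block (0.97, (0, 0))
scene jar (1.0, (0, 0))
scene core2 (0.94, (0, 0))
top tape (1.0, (0, 0))
top mug (1.0, (0, 0))
top can (1.0, (0, 0))
top brush (1.0, (0, 0))
top block (0.99, (0, 0))
top jar (0.99, (0, 0))
top bar (0.94, (0, 0))
top bar2 (0.99, (0, 0))
bar scene (0.95, (0, 0))
core 0.105 [220.4685 210.0805] blue col from 207 261
core 0 [202.2446 236.2577] blue col from 233 291
core -0.105 [180.929  266.8921] blue col from 262 299
```

Everything checks out. The cup crowns and the bracket are where they should be, the bar and bystanders match the first picture, and the cores sit at seated height.

```bash
python3 -c "
from plant import r
print(r.close_job())"
```

```text
the job is handed in; nothing more can be done
None
```

I handed the job in after about 56 s of robot time: both cups stand mouth down and the one bracket lies rib up on the curing board, the bar is back in its saddles, and by the final camera check the cores are seated and the bystanders unmoved (no verdict came back).

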